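Load the tube carriers under the ratchet clamp

ROBOT

A 6-joint arm with a two-finger parallel gripper is mounted at the origin on the work surface. World frame = base frame: x ahead of the robot, y to its left, z up, the work surface at z = 0. Lengths are in mm, angles in degrees, forces in N, time in s.
With the tool pointing down it reaches from about 425 to 925 mm from the base axis. Payload 12.5 kg.
Tool frame: the origin (TCP) lies where the fingers leave the gripper's body, on its centre line; the fingertips stand 73 mm ahead of it and the grasp point (between the pads) lies robot.pinch_z ahead of it (robot.pinch_z is the distance from the TCP to the grasp point, in mm); y points along the fingers, x is the direction in which the jaws open and shut, and the axes are right-handed (so a half turn about y gives the same grasp; the last joint's range is limited). The gripper opens to 85 mm and grips with 20 to 120 N. Pads are 22 mm wide; open, the fingers measure 114 mm over their backs; the gripper's body (76 mm by 85 mm) begins 54 mm behind the grasp point. The pads swing forward as they close: fully open they stand 13 mm farther back than shut.
Start: joints at [-74.29, 28.126, 89.318, -0, 62.55, -6.05], TCP at [231.731, -580.463, 303.927] pointing down, gripper open.
Joint ranges: [-177.58, 177.58], [-47.91, 125.51], [2.72, 160], [-65.01, 245.01], [3.68, 167.84], [-153.87, 153.87]. Speed limits (degrees/s): [127.2, 127.2, 159.86, 180, 180, 180].

INTERFACE

Orientations are given as a 3x3 rotation matrix whose columns are the frame's x, y, z axes.
In Python, from cell import robot, grab_frame, calibration, workorder, boxes_of, outline_of gives the robot as it stands.
- The arm moves only by the tool servo_tool, never from a script. Its argument "targets" is a list of rows, each an object with "rot": the turn, a rotation vector about the tool's x, y, z in rad, a list of three; "linear": the shift along the tool's x, y, z in cm, a list of three; "grip": the opening in per cent of the stroke, from 0 (shut) to 100 (fully open). In form: [{"rot": [ax, ay, az], "linear": [x, y, z], "grip": grip}, ...]. A call has 1 to 12 rows; each row shifts and turns the commanded pose from where the row before left it, along the tool's axes as they then stand; what a row does not reach is not made up. A row lasts 1/10 s, in which the tool goes at most 50 mm and 8.59 degrees, less where a joint would pass 70% of its speed; a pose out of reach is approached as far as the arm can. A call with a gripper value outside its range is refused whole. The fingers move at their own pace and stop on an object; "newtons" is the grip in N (left out, the last holds). Time passes only in rows, so rows that do not move let the fingers close. It gives the time, the measured TCP pose, the force and the opening at its end, in the units of the state.
- robot.state(): the state, without advancing time (a new reading comes with each control period).
- grab_frame(name): name is "side" or "top"; returns the picture (480x640x3 uint8, red, green, blue); there is no depth.
- calibration(name): a dict with "fx", "fy", "cx", "cy" (pixels), "cam_to_world" (4x4, takes a point from camera to world coordinates). Camera axes: x right, y up, looking along -z (the intrinsics and any distortion apply to the point x, -y, -z); pixel columns grow to the right and rows downward; lengths in mm; the calibration is good to about 2 mm. A picture is of the moment at which its call begins. calibration takes no time and is no camera call.
- workorder.job_done(): hands the job in, once; it reports no verdict.
Trained networks look in the newest picture that a camera, given by its name, has taken for a name from the list of things; names that differ only in an ending like _2 or _b are one class to them, and where a whole thing is asked for, a point or a joint stands for the part that bears it (a point fixed in the world has none). Each returns a list of dicts, best first, with "score" (0 to 1); they miss things now and then, are a little off and sometimes report something else, mostly with a low value. They report only what shows in the picture. A call takes as long as a camera call.
- boxes_of(camera, label): "at" ([x, y, z] in mm, in world coordinates, good to about 4 mm: the middle of the surface that is visible of it).
- outline_of(camera, label): "pixels" (480x640 bool, what is visible of it).
The state is a dict: "clock": time; "joint_positions": joint angles; "joint_velocities": joint speeds; "joint_torque": joint torques, N m; "eef_pos": TCP position; "ee_rot": TCP orientation; "contact_force": force on the tool from outside, world axes, zero at the start; "torque": the same for the moment, N m; "width": finger opening in mm.
Only numpy, scipy, OpenCV 4.12 (cv2) and the standard library are available. Lean on these libraries where they do the work, as an engineer would, in place of code of your own. Each camera call takes 0.05 s, during which the arm holds its last target. There are 200 camera calls.

TASK

Flip the ratchet's direction lever to loosen and swing the handle so that the clamp arm turns right away from the mouth of the rail; then set each tube carrier from the bench onto the loading place and slide it along the lane until its foot is wholly under the overhanging lips. When all are in, flip the lever back to tighten and swing the handle back to where it started, so that the clamp arm again lies across the lane; leave the lever set to tighten and do not disturb the bottle, the beaker or the box.

Things in the scene. Friction and masses are not known exactly. Their poses are not given: they have to be found in the camera images.
- station: fixed aluminium loading rail. Origin on the bench (z = 0) under the open loading place; +x runs along the lane into the rail, z up. Bed top 12 mm above the bench, x -60..273, y -50..50 mm. Clamp post at x 47, y -140 mm. From x = 10 to 45 mm two flared guides (27 mm high) narrow from 100 to 72 mm apart towards the mouth
- loading (a point): middle of the open loading place on the bed (station x -20, y 0, 12 mm above the bench), free above once the clamp arm is swung away. Set a carrier here, its edges along the lane, then slide it in +x. Axes as the station
- mouth (a point): middle of the rail's mouth, on the bed (station x 45 mm), axes as the station. From here to x 255 mm side walls (inner faces y +-36 mm) carry overhanging lips (15 to 21 mm above the bed) that leave a slot 48 mm wide: the carrier's foot runs beneath the lips, its block stands up through the slot
- stop (a point): on the bed at the face of the upright stop (50 mm high) that ends the lane, station x 255 mm. Up to three carriers fit in line, each taking 64 mm: middles at most at station x 223, 159 and 95 mm
- axis (a point): upright axis of the clamp post, on which clamp arm and ratchet handle both turn, 80 mm above the bench; axes as the station
- clamp (a joint): steel clamp arm's angle about point axis, rad, counter-clockwise from above positive. 0: tight, arm points to station +y across the lane at the mouth; 1.4: loose, swung clear towards station -x. Stays where left (friction 0.22 N m), driven by the ratchet: counter-clockwise loosens. Arm 150 x 18 mm, 38 to 50 mm above the bench
- clamp_tip (a point): middle of the rubber foot at the clamp arm's end, 140 mm from the axis; the foot is 18 mm square and reaches down to 16 mm above the bench
- handle (a joint): ratchet handle's angle about point axis, rad, counter-clockwise from above positive, 0 (start) to 1.5 between stops; friction 0.3 N m. Drives the clamp arm one way only, as the lever is set, else runs free. Single stroke: set to loosen, 0 to the far stop takes the arm from tight to loose; set to tighten, the far stop to 0 takes it back (play 0.07 rad)
- handle_grip (a point): middle of the upright round black grip (24 mm across, 74 to 126 mm above the bench) at the handle's end, 130 mm from the axis. Point 100 mm above the bench; its +x points from the axis along the handle. Handle bar 20 mm wide, top 74 mm above the bench; handle at 0 points 135 deg counter-clockwise of station +x
- lever (a joint): ratchet direction lever's angle on the handle, rad, counter-clockwise from above positive, stops at +-0.6. +0.6 (starts there): tighten; -0.6: loosen; engaged beyond +-0.45. At 0 it points straight away from the handle. Stays where left (4 N at its tip). Flip it with the handle at a stop that takes the push: to loosen at 0, to tighten at the far stop
- lever_tip (a point): middle of the upright black fin at the lever's tip (10 mm thick, 22 mm along the lever, 85 to 125 mm above the bench), 48 mm from the pivot, which sits on the ratchet head 36 mm from point axis on the side away from the handle. Point 105 mm above the bench; its -x points from pivot to tip
- carrier1: grey tube carrier, up to three alike (one may be absent): square foot 64 x 64 x 10 mm, on it a square block 40 x 40 mm from 10 to 80 mm above the underside, edges parallel (grip it across two faces); four white tube caps on top, to 86 mm; 0.22 kg. Origin: centre of the underside, z up; quarter turns are alike. Starts upright on the bench
- carrier2: grey tube carrier, up to three alike (one may be absent): square foot 64 x 64 x 10 mm, on it a square block 40 x 40 mm from 10 to 80 mm above the underside, edges parallel (grip it across two faces); four white tube caps on top, to 86 mm; 0.22 kg. Origin: centre of the underside, z up; quarter turns are alike. Starts upright on the bench
- carrier3: grey tube carrier, up to three alike (one may be absent): square foot 64 x 64 x 10 mm, on it a square block 40 x 40 mm from 10 to 80 mm above the underside, edges parallel (grip it across two faces); four white tube caps on top, to 86 mm; 0.22 kg. Origin: centre of the underside, z up; quarter turns are alike. Starts upright on the bench
- bottle: bystander: white bottle 64 mm across, 130 mm tall; leave it alone
- beaker: bystander: clear beaker 72 mm across, 90 mm tall; leave it alone
- tipbox: bystander: blue box 120 x 85 x 60 mm; leave it alone

How it is judged (in metres and radians):
On the way, in this order (a step that is already met when the one before it is completed fails the run):
1. the lever is flipped to loosen (below -0.45 rad) (value of joint lever below -0.45 rad), for 0.2 s.
2. the handle is swung over and the clamp arm with it is clear of the mouth (both above 1.2 rad) (value of joint each of clamp, handle above 1.2 rad), for 0.2 s.
3. every carrier stands in the lane with its foot wholly under the lips (x of carrier1 in the frame of station between 0.076 and 0.235 m and y of carrier1 in the frame of station between -0.012 and 0.012 m and z of each of carrier1, carrier2, carrier3 in the frame of station below 0.019 m and angle between each of carrier1, carrier2, carrier3's own z axis and vertical below 0.12 rad and x of carrier2 in the frame of station between 0.076 and 0.235 m and y of carrier2 in the frame of station between -0.012 and 0.012 m and x of carrier3 in the frame of station between 0.076 and 0.235 m and y of carrier3 in the frame of station between -0.012 and 0.012 m), for 0.2 s.
4. the lever is flipped back to tighten (above 0.45 rad) (value of joint lever above 0.45 rad), for 0.2 s.
5. the clamp arm lies across the lane again (below 0.15 rad) (value of joint clamp below 0.15 rad), for 0.2 s.
At the end, for the whole second after the job is handed in: Every carrier stands upright (0.12 rad) and still on the bed, foot wholly under the lips (middle at station x 76 to 235 mm, y within 12 mm); clamp arm back across the lane (below 0.15 rad), handle back at its start (below 0.15 rad), lever set to tighten (above 0.45 rad) (all of step 3 and value of joint each of clamp, handle below 0.15 rad and value of joint lever above 0.45 rad and linear speed of each of carrier1, carrier2, carrier3 below 0.03 m/s); the robot touches nothing.
It fails at once if the bottle is pushed more than 30 mm from its place (distance of bottle from where it was at the start of the episode above 0.03 m).
It fails at once if the beaker is pushed more than 30 mm from its place (distance of beaker from where it was at the start of the episode above 0.03 m).
It fails at once if the box of tips is pushed more than 30 mm from its place (distance of tipbox from where it was at the start of the episode above 0.03 m).
Of carrier1, carrier2, carrier3 only 2 to 3 are there at a start; the rules pass over those that are not, and their reading is None.
At some moment in a run one of carrier1, carrier2, carrier3 may be knocked a few centimetres aside while the robot is not near it.
Once in a run the grip may slacken for a moment while it holds something.
It also fails if it takes over 210 s, if anything falls off the work surface, if the arm or the gripper's body presses on something with over 40 N, if the wrist force passes 120 N, or if a joint passes its speed limit or range.

## Working session

There is one attempt and no reset: what is moved stays moved. The work goes in short steps, Python scripts to look and compute and a tool call to move; the robot and the scene stay as the last step left them, time stands still between calls to the robot, and variables do not carry over. Pictures are saved under pics/ and viewed, about 12 in all and at most 16, crops included, and the job is handed in when it is done.

Besides the shell and the picture viewer there is one more tool, called after "Call:" by a JSON object that holds its "fn" and its "kwargs", one argument or row to a line. servo_tool: Moves the arm, as the interface text tells. Its arguments: {"type":"object","properties":{"targets":{"type":"array","items":{"type":"object","properties":{"rot":{"type":"array","items":{"type":"number"}},"linear":{"type":"array","items":{"type":"number"}},"grip":{"type":"number"}}}},"newtons":{"type":"number"}},"required":["targets"]}

```bash
mkdir -p pics; ls; python3 - <<'E'
from cell import robot, grab_frame, calibration, boxes_of
import cv2,numpy as np
print(robot.pinch_z, robot.state())
for c in("side","top"):
    im=grab_frame(c); cv2.imwrite(f"pics/{c}0.png",im[:,:,::-1]); k=calibration(c); print(c,{a:np.round(b,4).tolist() for a,b in k.items()})
    for l in ["station","carrier1","handle_grip","lever_tip","clamp_tip","bottle","beaker","tipbox"]:
        print(c,l,[(np.round(d["at"]).tolist(),round(d["score"],2)) for d in boxes_of(c,l)][:5])
E
```

```text
pics
53.900000000000006 {'clock': 0.0, 'joint_positions': array([-7.42898773e+01,  2.81645305e+01,  8.93520996e+01,  2.03782562e-03,
        6.25496080e+01, -6.05017096e+00]), 'joint_velocities': array([-0.06749045,  0.06271617,  0.08085161, -0.00496073,  0.10239907,
       -0.03264277]), 'joint_torque': array([ 8.58413514e-04, -6.18445945e+01, -2.61594111e+01, -2.98442593e-06,
        4.07656000e-03, -2.38773072e-05]), 'eef_pos': array([ 231.68850589, -580.2986468 ,  303.31167402]), 'ee_rot': array([[ 3.70708893e-01, -2.82647054e-04,  9.28749071e-01],
       [-9.28748406e-01,  1.12143219e-03,  3.70708969e-01],
       [-1.14630891e-03, -9.99999331e-01,  1.53216887e-04]]), 'contact_force': array([0.09326478, 0.78063673, 0.42170608]), 'torque': array([-0.05005849,  0.05524504, -0.0294852 ]), 'width': 85.4271286981358}
side {'fx': 623.0425, 'fy': 623.0425, 'cx': 319.8726, 'cy': 243.5788, 'cam_to_world': [[-0.9524, 0.2176, -0.2137, 252.8693], [-0.3047, -0.6514, 0.6949, 1224.3563], [0.0121, 0.7269, 0.6867, 1190.0825], [0.0, 0.0, 0.0, 1.0]]}
side station [([508.0, 134.0, 14.0], 0.74)]
side
[... 451 characters left out ...]
126, 'cy': 244.6332, 'cam_to_world': [[-0.0184, 0.9942, -0.1055, 479.8464], [-0.9998, -0.0182, 0.002, 76.8245], [0.0001, 0.1055, 0.9944, 1357.4842], [0.0, 0.0, 0.0, 1.0]]}
top station [([502.0, 119.0, 10.0], 0.98), ([525.0, 97.0, 51.0], 0.32)]
top carrier1 [([589.0, -184.0, 24.0], 0.95), ([432.0, -160.0, 45.0], 0.9), ([463.0, -310.0, 47.0], 0.65)]
top handle_grip [([608.0, 81.0, 76.0], 0.66)]
top lever_tip [([646.0, 130.0, 84.0], 0.57), ([501.0, 118.0, 12.0], 0.27)]
top clamp_tip [([525.0, 98.0, 49.0], 0.81), ([500.0, 122.0, 14.0], 0.71)]
top bottle [([768.0, 106.0, 89.0], 0.63)]
top beaker [([727.0, 315.0, 43.0], 0.9), ([464.0, -314.0, 46.0], 0.51)]
top tipbox [([559.0, 499.0, 59.0], 0.93)]
```

View pictures.

View pics/top0.png

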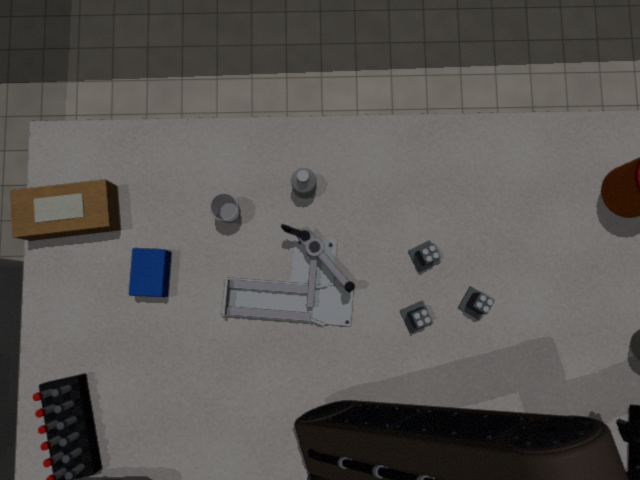

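View pics/side0.png

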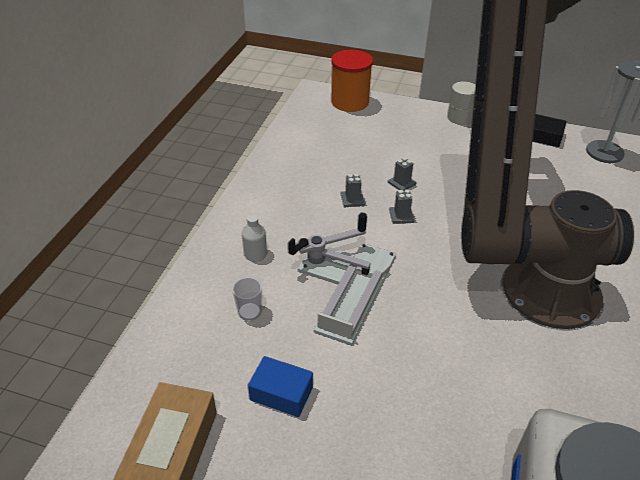

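```bash
cat > h.py <<'E'
import numpy as np,cv2
from cell import robot, grab_frame, calibration, boxes_of, outline_of
def proj(c,P):
    k=calibration(c);T=np.linalg.inv(k["cam_to_world"]);P=np.atleast_2d(P)
    p=P@T[:3,:3].T+T[:3,3]
    return np.c_[k["fx"]*p[:,0]/-p[:,2]+k["cx"],k["fy"]*-p[:,1]/-p[:,2]+k["cy"]]
def unproj(c,uv,z):
    k=calibration(c);M=np.array(k["cam_to_world"]);uv=np.atleast_2d(uv).astype(float)
    d=np.c_[(uv[:,0]-k["cx"])/k["fx"],-(uv[:,1]-k["cy"])/k["fy"],-np.ones(len(uv))]@M[:3,:3].T
    o=M[:3,3];return o+d*((z-o[2])/d[:,2])[:,None]
def st():
    s=robot.state();print("t",round(s["clock"],2),"tcp",np.round(s["eef_pos"],1),"R",np.round(s["ee_rot"],3).tolist(),"F",np.round(s["contact_force"],1),"w",round(s["width"],1),"q",np.round(s["joint_positions"],1));return s
E
python3 - <<'E'
import cv2
a=cv2.imread("pics/top0.png")[222:334,215:363];cv2.imwrite("pics/c1.png",cv2.resize(a,None,fx=5.3,fy=5.3,interpolation=cv2.INTER_CUBIC)) 
a=cv2.imread("pics/side0.png")[205:345,275:405];b=cv2.imread("pics/side0.png")[150:230,330:425]
cv2.imwrite("pics/c2.png",cv2.resize(a,None,fx=4.2,fy=4.2,interpolation=cv2.INTER_CUBIC))
E
```

```text
(no output)
```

View pics/c1.png

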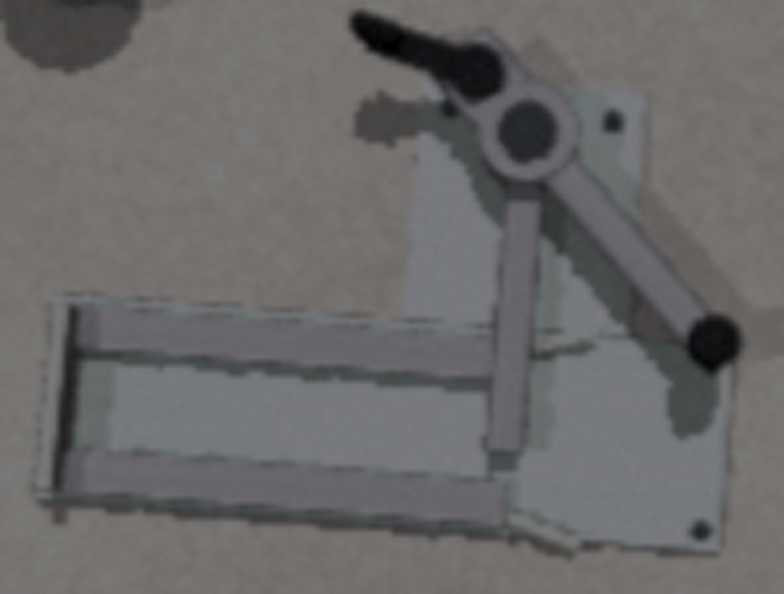

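View pics/c2.png

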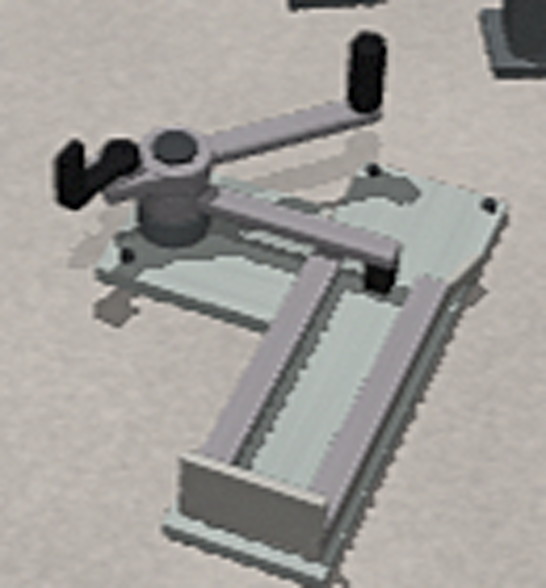

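```bash
cat >> h.py <<'E'
def S(p,pose):
    x,y,th=pose;p=np.atleast_2d(p).astype(float);c,s=np.cos(th),np.sin(th)
    return np.c_[x+c*p[:,0]-s*p[:,1],y+s*p[:,0]+c*p[:,1],p[:,2]]
E
python3 - <<'E'
from h import *
from scipy.optimize import least_squares
W=np.array([[-60,50,12],[45,24,33],[255,24,33],[255,-24,33],[47,-140,80],[-44.9,-48.1,126],[129,-176.2,125]])
px=np.array([[719,551],[508,482],[75,450],[75,350],[527,131],[714,341],[358,20]])
uv=(px+.5)/5.3-.5+[215,222]
px2=np.array([[368,42],[175,147]]);uv2=(px2+.5)/4.2-.5+[275,205]
W2=W[[5,4]]
f=lambda p:np.r_[(proj("top",S(W,p))-uv).ravel(),(proj("side",S(W2,p))-uv2).ravel()]
r=least_squares(f,[500,20,1.57],loss="soft_l1")
print(r.x,np.round(f(r.x).reshape(-1,2),2).tolist())
p=r.x
for n,q in dict(load=[-20,0,12],mouth=[45,0,12],stop=[255,0,12],axis=[47,-140,80],grip=[-44.9,-48.1,100],lev=[119.7,-174.3,105]).items():print(n,S(q,p).round(1))
# carriers: caps centroid pixel via white blobs
im=grab_frame("top");g=im.min(2)
cs=[(428,257),(418,317),(482,302)]
for c,b in zip(cs,boxes_of("top","carrier1")):pass
for b in outline_of("top","carrier1")[:3]:
    m=b["pixels"].astype(np.uint8);ys,xs=np.nonzero(m);k=cv2.dilate(m,np.ones((3,3)))
    w=(k>0)&(g>110);ww=np.nonzero(w);c=(ww[1].mean(),ww[0].mean())
    print(b["score"],m.sum(),xs.mean(),ys.mean(),"caps",c,len(ww[0]),unproj("top",[c],86).round(1),"g",np.percentile(g[m>0],[10,50,90,99]))
a=im[225:345,390:510];cv2.imwrite("pics/c3.png",cv2.resize(a,None,fx=5,fy=5,interpolation=cv2.INTER_CUBIC)[:,:,::-1])
E
```

```text
[468.41259424  55.2260762    1.477046  ] [[0.42, 0.22], [-0.16, 0.07], [-1.49, -0.21], [0.29, -0.39], [0.24, -0.27], [0.67, -0.26], [-1.21, 1.1], [0.21, -0.25], [-0.08, -0.21]]
load [[466.5  35.3  12. ]]
mouth [[472.6 100.   12. ]]
stop [[492.3 309.1  12. ]]
axis [[612.2  88.9  80. ]]
grip [[512.1   6.  100. ]]
lev [[653.2 158.1 105. ]]
0.8 589 416.06451612903226 316.00679117147706 caps (np.float64(421.40625), np.float64(317.21875)) 64 [[ 434.  -166.9   86. ]] g [ 24.   59.  111.2 119. ]
0.79 659 424.3687405159332 255.41729893778452 caps (np.float64(427.0681818181818), np.float64(250.54545454545453)) 88 [[ 595.4 -187.1   86. ]] g [ 21.   58.  109.2 119. ]
0.75 694 476.02305475504323 302.828530259366 caps (np.float64(484.72151898734177), np.float64(302.6455696202532)) 79 [[ 466.2 -321.6   86. ]] g [ 18.3  56.  107.  119. ]
```

View pics/c3.png

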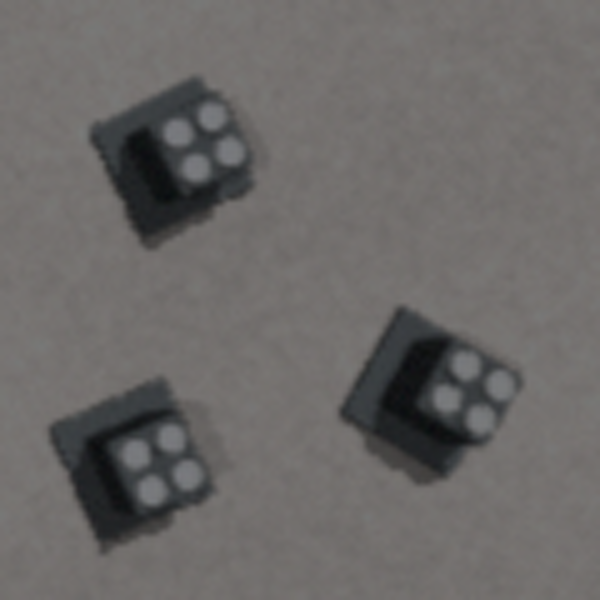

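```bash
cat >> h.py <<'E'
from scipy.spatial.transform import Rotation as Ro
P=(468.4,55.2,1.477)
def Rm(yaw):
    c,s=np.cos(yaw),np.sin(yaw);x=np.array([c,s,0]);y=np.array([0,0,-1.]);return np.c_[x,y,np.cross(x,y)]
def plan(wps,grip=0,start=None):
    """wps: (x,y,z,yaw_deg,mm per row); prints rounded rows from the measured pose"""
    s=robot.state();p,R=(np.array(s["eef_pos"]),np.array(s["ee_rot"])) if start is None else start
    out=[]
    for x,y,z,yw,v in wps:
        T=np.array([x,y,z]);RT=Rm(np.radians(yw))
        rv=Ro.from_matrix(R.T@RT).magnitude();n=max(1,int(np.ceil(max(np.linalg.norm(T-p)/v,rv/.13))))
        for i in range(n):
            f=1/(n-i);d=np.round(R.T@(T-p)*f/10,1 if i<n-1 else 2);r=np.round(Ro.from_matrix(R.T@RT).as_rotvec()*f,2)
            out.append('{"rot":%s,"linear":%s,"grip":%g}'%(r.tolist(),d.tolist(),grip))
            p=p+R@d*10;R=R@Ro.from_rotvec(r).as_matrix()
    for i in range(0,len(out),12):print("["+",".join(o.replace(" ","").replace("-0.0,","0,").replace("-0.0]","0]").replace("0.0,","0,") if 0 else o.replace(" ","") for o in out[i:i+12])+"]\n")
    return p,R
E
cat > g.py <<'E'
from h import *
px=dict(A=[(178,132),(212,116),(231,151),(196,167)],B=[(135,455),(171,437),(187,474),(152,490)],C=[(466,364),(500,386),(480,418),(444,397)])
for n,q in px.items():
    w=unproj("top",(np.array(q)+.5)/5-.5+[390,225],86);d=w[1]-w[0];e=w[2]-w[1]
    print(n,w.mean(0).round(1),np.degrees(np.arctan2(d[1],d[0])),np.degrees(np.arctan2(e[1],e[0])))
piv=S([72.5,-165.5,0],P)[0,:2]
def lev(a,gap):
    d=np.radians(-45)+a+P[2];t=piv+48*np.array([np.cos(d),np.sin(d)]);u=np.array([np.sin(d),-np.cos(d)])
    return [*(t-u*(19.5+gap)),172,np.degrees(d)-90]
a=lev(.6,22)
s=plan([(*a[:2],304,a[3],48),(*a,45),(*lev(.6,4),15),(*lev(.3,0),12),(*lev(0,0),12),(*lev(-.3,0),12),(*lev(-.55,0),10)])
E
python3 g.py
```

```text
A [ 589.5 -195.1   86. ] -65.97613421113904 -153.68736758974364
B [ 433.6 -168.    86. ] -64.90584421148952 -158.51553002025074
C [ 465.7 -320.1   86. ] -124.38456933030389 145.40238984711164
[{"rot":[0.0,-0.05,0.0],"linear":[-3.1,-0.0,3.5],"grip":0},{"rot":[0.0,-0.05,0.0],"linear":[-2.9,-0.0,3.7],"grip":0},{"rot":[0.0,-0.05,0.0],"linear":[-2.7,-0.0,3.8],"grip":0},{"rot":[0.0,-0.05,0.0],"linear":[-2.5,-0.0,3.9],"grip":0},{"rot":[0.0,-0.05,0.0],"linear":[-2.3,-0.0,4.1],"grip":0},{"rot":[0.0,-0.05,0.0],"linear":[-2.1,-0.0,4.2],"grip":0},{"rot":[0.0,-0.05,0.0],"linear":[-1.9,-0.0,4.3],"grip":0},{"rot":[0.0,-0.05,0.0],"linear":[-1.7,-0.0,4.4],"grip":0},{"rot":[0.0,-0.05,0.0],"linear":[-1.5,-0.0,4.4],"grip":0},{"rot":[0.0,-0.05,0.0],"linear":[-1.3,-0.0,4.5],"grip":0},{"rot":[0.0,-0.05,0.0],"linear":[-1.0,-0.0,4.6],"grip":0},{"rot":[0.0,-0.05,0.0],"linear":[-0.8,-0.0,4.6],"grip":0}]

[{"rot":[0.0,-0.05,0.0],"linear":[-0.6,-0.0,4.6],"grip":0},{"rot":[0.0,-0.05,0.0],"linear":[-0.3,-0.0,4.7],"grip":0},{"rot":[0.0,-0.05,0.0],"linear":[-0.1,-0.0,4.6],"grip":0},{"rot":[0.0,-0.05,0.0],"linear":[0
[... 325 characters left out ...]
0.0],"linear":[0.9,0.0,0.0],"grip":0},{"rot":[0.0,-0.0,0.0],"linear":[0.9,0.0,0.0],"grip":0},{"rot":[0.0,0.1,0.0],"linear":[0.6,0.0,0.1],"grip":0}]

[{"rot":[0.0,0.1,0.0],"linear":[0.6,0.0,0.2],"grip":0},{"rot":[0.0,0.1,0.0],"linear":[0.64,0.0,0.26],"grip":0},{"rot":[0.0,0.1,0.0],"linear":[0.5,0.0,0.1],"grip":0},{"rot":[0.0,0.1,0.0],"linear":[0.5,0.0,0.2],"grip":0},{"rot":[0.0,0.1,0.0],"linear":[0.46,0.0,0.21],"grip":0},{"rot":[0.0,0.1,0.0],"linear":[0.5,0.0,0.1],"grip":0},{"rot":[0.0,0.1,0.0],"linear":[0.5,0.0,0.2],"grip":0},{"rot":[0.0,0.1,0.0],"linear":[0.45,0.0,0.21],"grip":0},{"rot":[0.0,0.12,0.0],"linear":[0.6,0.0,0.2],"grip":0},{"rot":[0.0,0.13,0.0],"linear":[0.63,0.0,0.22],"grip":0}]
```

Call:
{"fn": "servo_tool", "kwargs": {
  "targets": [
    {"rot":[0,-0.05,0],"linear":[-3.1,0,3.5],"grip":0},
    {"rot":[0,-0.05,0],"linear":[-2.9,0,3.7],"grip":0},
    {"rot":[0,-0.05,0],"linear":[-2.7,0,3.8],"grip":0},
    {"rot":[0,-0.05,0],"linear":[-2.5,0,3.9],"grip":0},
    {"rot":[0,-0.05,0],"linear":[-2.3,0,4.1],"grip":0},
    {"rot":[0,-0.05,0],"linear":[-2.1,0,4.2],"grip":0},
    {"rot":[0,-0.05,0],"linear":[-1.9,0,4.3],"grip":0},
    {"rot":[0,-0.05,0],"linear":[-1.7,0,4.4],"grip":0},
    {"rot":[0,-0.05,0],"linear":[-1.5,0,4.4],"grip":0},
    {"rot":[0,-0.05,0],"linear":[-1.3,0,4.5],"grip":0},
    {"rot":[0,-0.05,0],"linear":[-1.0,0,4.6],"grip":0},
    {"rot":[0,-0.05,0],"linear":[-0.8,0,4.6],"grip":0}
  ]
}}

```text
clock: 2.25
eef_pos: [487.6, -78.0, 304.1]
ee_rot: [[0.832, 0.001, 0.555], [-0.555, -0.0, 0.832], [0.001, -1.0, 0.0]]
contact_force: [0.3, -0.7, -0.5]
width: -0.2
```

Call:
{"fn": "servo_tool", "kwargs": {
  "targets": [
    {"rot":[0,-0.05,0],"linear":[-0.6,0,4.6],"grip":0},
    {"rot":[0,-0.05,0],"linear":[-0.3,0,4.7],"grip":0},
    {"rot":[0,-0.05,0],"linear":[-0.1,0,4.6],"grip":0},
    {"rot":[0,-0.05,0],"linear":[0.1,0,4.7],"grip":0},
    {"rot":[0,-0.06,0],"linear":[0.4,0,4.6],"grip":0},
    {"rot":[0,-0.05,0],"linear":[0.6,0,4.6],"grip":0},
    {"rot":[0,0,0],"linear":[0,4.4,0],"grip":0},
    {"rot":[0,0,0],"linear":[0,4.4,0],"grip":0},
    {"rot":[0,0,0],"linear":[0,4.4,0],"grip":0},
    {"rot":[0,0,0],"linear":[0,0,0],"grip":0}
  ]
}}

```text
clock: 3.25
eef_pos: [611.0, 168.9, 166.7]
ee_rot: [[0.961, -0.009, 0.277], [-0.277, -0.002, 0.961], [-0.008, -1.0, -0.004]]
contact_force: [-1.5, -0.6, -0.2]
width: -0.1
```

```bash
cat > g2.py <<'E'
from h import *
st()
piv=S([72.5,-165.5,0],P)[0,:2]
def lev(a,gap):
    d=np.radians(-45)+a+P[2];t=piv+48*np.array([np.cos(d),np.sin(d)]);u=np.array([np.sin(d),-np.cos(d)])
    return [*(t-u*(19.5+gap)),172,np.degrees(d)-90]
plan([(*lev(.6,4),15),(*lev(.3,0),12),(*lev(0,0),12),(*lev(-.3,0),12),(*lev(-.55,0),10)])
im=grab_frame("side")[190:340,230:430];cv2.imwrite("pics/s1.png",cv2.resize(im,None,fx=4,fy=4)[:,:,::-1])
E
python3 g2.py
```

```text
t 3.25 tcp [611.  168.9 166.7] R [[0.961, -0.009, 0.277], [-0.277, -0.002, 0.961], [-0.008, -1.0, -0.004]] F [-1.5 -0.6 -0.2] w -0.1 q [ 9.5 37.8 95.  -0.  47.7 25.6]
[{"rot":[0.0,-0.0,-0.0],"linear":[1.0,-0.3,0.1],"grip":0},{"rot":[0.0,-0.0,-0.01],"linear":[1.0,-0.24,0.02],"grip":0},{"rot":[0.0,0.1,0.0],"linear":[0.6,-0.0,0.1],"grip":0},{"rot":[0.0,0.1,0.0],"linear":[0.6,-0.0,0.2],"grip":0},{"rot":[0.0,0.1,0.0],"linear":[0.65,-0.0,0.26],"grip":0},{"rot":[0.0,0.1,0.0],"linear":[0.5,0.0,0.1],"grip":0},{"rot":[0.0,0.1,0.0],"linear":[0.5,0.0,0.2],"grip":0},{"rot":[0.0,0.1,0.0],"linear":[0.46,0.0,0.21],"grip":0},{"rot":[0.0,0.1,0.0],"linear":[0.5,0.0,0.1],"grip":0},{"rot":[0.0,0.1,0.0],"linear":[0.5,0.0,0.2],"grip":0},{"rot":[0.0,0.1,0.0],"linear":[0.45,0.0,0.21],"grip":0},{"rot":[0.0,0.12,0.0],"linear":[0.6,0.0,0.2],"grip":0}]

[{"rot":[0.0,0.13,0.0],"linear":[0.63,0.01,0.21],"grip":0}]
```

View pics/s1.png

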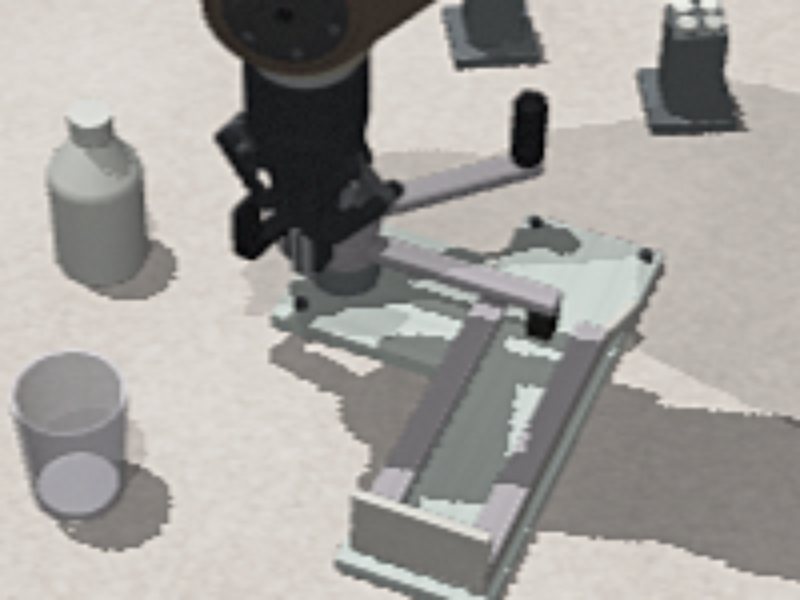

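Call:
{"fn": "servo_tool", "kwargs": {
  "targets": [
    {"rot":[0,0,0],"linear":[0.9,0,0],"grip":0},
    {"rot":[0,0,0],"linear":[0.9,0,0],"grip":0},
    {"rot":[0,0.1,0],"linear":[0.6,0,0.1],"grip":0},
    {"rot":[0,0.1,0],"linear":[0.6,0,0.2],"grip":0},
    {"rot":[0,0.1,0],"linear":[0.6,0,0.3],"grip":0},
    {"rot":[0,0.1,0],"linear":[0.5,0,0.1],"grip":0},
    {"rot":[0,0.1,0],"linear":[0.5,0,0.2],"grip":0},
    {"rot":[0,0.1,0],"linear":[0.5,0,0.2],"grip":0},
    {"rot":[0,0.1,0],"linear":[0.5,0,0.1],"grip":0},
    {"rot":[0,0.1,0],"linear":[0.5,0,0.2],"grip":0},
    {"rot":[0,0.1,0],"linear":[0.5,0,0.2],"grip":0},
    {"rot":[0,0.12,0],"linear":[0.6,0,0.2],"grip":0}
  ]
}}

```text
clock: 4.5
eef_pos: [681.7, 143.0, 174.2]
ee_rot: [[0.262, 0.002, 0.965], [-0.965, 0.001, 0.262], [-0.0, -1.0, 0.002]]
contact_force: [-3.2, 2.9, -0.6]
width: 0.2
```

Call:
{"fn": "servo_tool", "kwargs": {
  "targets": [
    {"rot":[0,0.13,0],"linear":[0.6,0,0.2],"grip":0},
    {"rot":[0,0,0],"linear":[0,0,0],"grip":0},
    {"rot":[0,0,0],"linear":[0,0,0],"grip":0}
  ]
}}

```text
clock: 4.8
eef_pos: [685.0, 137.3, 173.3]
ee_rot: [[0.143, 0.002, 0.99], [-0.99, -0.0, 0.143], [0.0, -1.0, 0.002]]
contact_force: [-0.3, -0.4, -0.3]
width: 0.1
```

```bash
python3 - <<'E'
from h import *
st()
im=grab_frame("top")[222:334,215:363]
cv2.imwrite("pics/t2.png",cv2.resize(im,None,fx=4,fy=4,interpolation=cv2.INTER_CUBIC)[:,:,::-1])
print([(b["at"],b["score"]) for c in("top","side") for b in boxes_of(c,"lever_tip")])
E
```

```text
t 4.8 tcp [685.  137.3 173.3] R [[0.143, 0.002, 0.99], [-0.99, -0.0, 0.143], [0.0, -1.0, 0.002]] F [-0.3 -0.4 -0.3] w 0.1 q [ 5.9 41.7 84.8 -0.  53.4 87.7]
[([653.6, 159.3, 96.3], 0.5)]
```

View pics/t2.png

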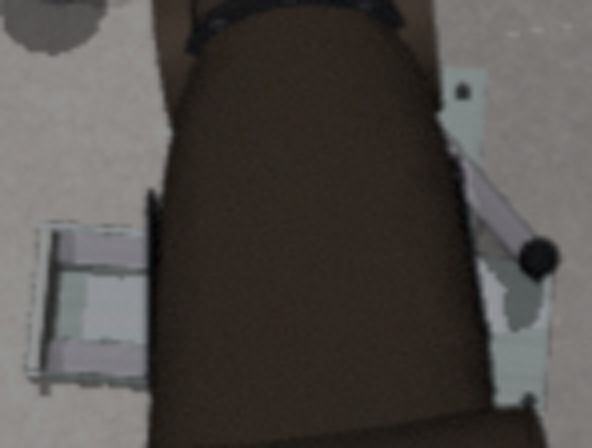

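```bash
cat >> h.py <<'E'
ax=S([47,-140,0],P)[0,:2]
def hd(a,z=156,r=130):
    d=np.radians(135)+a+P[2];return [ax[0]+r*np.cos(d),ax[1]+r*np.sin(d),z,np.degrees(d)+90-360]
E
python3 - <<'E'
from h import *
h0=hd(0);print(h0)
q=plan([(685,137.3,275,-82,45),(*h0[:2],275,h0[3],45)],59)
q=plan([(*h0,40)],59,q)
q=plan([(*hd(a),30) for a in np.arange(.1,1.51,.1)],38,q)
E
```

```text
[np.float64(512.057273303149), np.float64(5.970833985896078), 156, np.float64(-50.3741336591774)]
[{"rot":[-0.0,0.0,0.0],"linear":[0.0,-3.4,0.0],"grip":59},{"rot":[-0.0,0.0,0.0],"linear":[0.0,-3.4,0.0],"grip":59},{"rot":[-0.0,0.0,0.0],"linear":[0.04,-3.45,0.05],"grip":59},{"rot":[-0.0,-0.11,0.0],"linear":[2.1,-0.0,-3.8],"grip":59},{"rot":[-0.0,-0.11,0.0],"linear":[1.7,-0.0,-4.0],"grip":59},{"rot":[-0.0,-0.11,0.0],"linear":[1.2,-0.0,-4.2],"grip":59},{"rot":[-0.0,-0.11,0.0],"linear":[0.8,-0.0,-4.3],"grip":59},{"rot":[-0.0,-0.11,0.0],"linear":[0.29,-0.01,-4.27],"grip":59}]

[{"rot":[-0.0,0.0,0.0],"linear":[-0.0,4.0,-0.0],"grip":59},{"rot":[-0.0,0.0,0.0],"linear":[-0.0,3.9,-0.0],"grip":59},{"rot":[-0.0,0.0,0.0],"linear":[-0.0,4.0,-0.01],"grip":59}]

[{"rot":[-0.0,-0.1,0.0],"linear":[1.29,-0.0,0.06],"grip":38},{"rot":[-0.0,-0.1,0.0],"linear":[1.3,-0.0,0.07],"grip":38},{"rot":[-0.0,-0.1,0.0],"linear":[1.3,-0.0,0.06],"grip":38},{"rot":[-0.0,-0.1,0.0],"linear":[1.3,0.0,0.07],"grip":38},{"rot":[-0.0,-0.1,0.0],"linear":[1.29,0.0,0.06],"grip":38},{"rot":[-0.0,-0.1,0.0],"linear":[1.3,0.0,0.06],"grip":38},{"rot":[-0.0,-0.1,0.0],"linear":[1.3,0.0,0.07],"grip":38},{"rot":[0.0,-0.1,0.0],"linear":[1.3,0.01,0.06],"grip":38},{"rot":[0.0,-0.1,0.0],"linear":[1.3,-0.0,0.07],"grip":38},{"rot":[0.0,-0.1,0.0],"linear":[1.29,-0.0,0.06],"grip":38},{"rot":[0.0,-0.1,0.0],"linear":[1.3,-0.0,0.07],"grip":38},{"rot":[0.0,-0.1,0.0],"linear":[1.3,0.0,0.06],"grip":38}]

[{"rot":[0.0,-0.1,0.0],"linear":[1.3,0.0,0.06],"grip":38},{"rot":[0.0,-0.1,0.0],"linear":[1.3,0.0,0.07],"grip":38},{"rot":[0.0,-0.1,0.0],"linear":[1.29,0.0,0.06],"grip":38}]
```

Call:
{"fn": "servo_tool", "kwargs": {
  "targets": [
    {"rot":[0,0,0],"linear":[0,-3.4,0],"grip":0},
    {"rot":[0,0,0],"linear":[0,-3.4,0],"grip":30},
    {"rot":[0,0,0],"linear":[0,-3.4,0],"grip":59},
    {"rot":[0,-0.11,0],"linear":[2.1,0,-3.8],"grip":59},
    {"rot":[0,-0.11,0],"linear":[1.7,0,-4.0],"grip":59},
    {"rot":[0,-0.11,0],"linear":[1.2,0,-4.2],"grip":59},
    {"rot":[0,-0.11,0],"linear":[0.8,0,-4.3],"grip":59},
    {"rot":[0,-0.11,0],"linear":[0.3,0,-4.3],"grip":59},
    {"rot":[0,0,0],"linear":[0,0,0],"grip":59},
    {"rot":[0,0,0],"linear":[0,0,0],"grip":59}
  ]
}}

```text
clock: 5.95
eef_pos: [510.9, 6.0, 274.6]
ee_rot: [[0.636, 0.002, 0.772], [-0.772, -0.0, 0.636], [0.001, -1.0, 0.001]]
contact_force: [0.5, 0.4, 0.9]
width: 50.4
```

```bash
python3 - <<'E'
from h import *
st()
im=grab_frame("side")[190:340,230:430];cv2.imwrite("pics/s2.png",cv2.resize(im,None,fx=4,fy=4)[:,:,::-1])
for l in("lever_tip","bottle"):print([(b["at"],b["score"]) for b in boxes_of("side",l)])
E
```

```text
t 5.95 tcp [510.9   6.  274.6] R [[0.636, 0.002, 0.772], [-0.772, -0.0, 0.636], [0.001, -1.0, 0.001]] F [0.5 0.4 0.9] w 50.4 q [ -6.7  20.9 107.2  -0.   51.8  43.8]
[([676.7, 122.6, 85.2], 0.78), ([770.8, 135.0, 74.0], 0.72), ([431.3, -158.1, 37.1], 0.16)]
[([768.4, 135.8, 71.8], 0.91)]
```

View pics/s2.png

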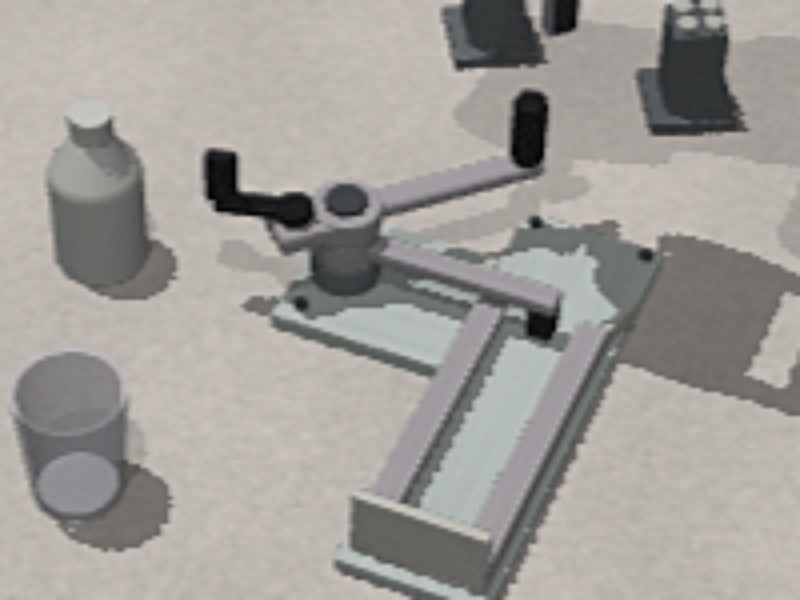

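```bash
python3 - <<'E'
from h import *
piv=S([72.5,-165.5,0],P)[0,:2]
for q,z in(((221,176),105),((222,152),125),((296,208),88)):
    w=unproj("side",[(np.array(q)+.5)/4-.5+[230,190]],z)[0];d=w[:2]-piv
    print(w,np.arctan2(d[1],d[0])-P[2]+np.pi/4,np.hypot(*d))
E
```

```text
[687.44414187 119.31287672 105.        ] -0.5363349589702056 48.05949679587454
[686.63184393 118.13344355 125.        ] -0.558416073290509 47.08605709934048
[637.84041067 115.40483689  88.        ] 1.4212687619613364 4.113817332088122
```

Call:
{"fn": "servo_tool", "kwargs": {
  "targets": [
    {"rot":[0,0,0],"linear":[0,4.0,0],"grip":59},
    {"rot":[0,0,0],"linear":[0,4.0,0],"grip":59},
    {"rot":[0,0,0],"linear":[0,3.8,0],"grip":59},
    {"rot":[0,0,0],"linear":[0,0,0],"grip":40},
    {"rot":[0,0,0],"linear":[0,0,0],"grip":38},
    {"rot":[0,0,0],"linear":[0,0,0],"grip":38}
  ]
}}

```text
clock: 6.7
eef_pos: [511.8, 6.7, 157.5]
ee_rot: [[0.637, 0.002, 0.771], [-0.771, -0.0, 0.637], [0.002, -1.0, 0.002]]
contact_force: [-0.4, -0.8, 0.5]
width: 32.5
```

Call:
{"fn": "servo_tool", "kwargs": {
  "targets": [
    {"rot":[0,-0.1,0],"linear":[1.3,0,0.06],"grip":38},
    {"rot":[0,-0.1,0],"linear":[1.3,0,0.06],"grip":38},
    {"rot":[0,-0.1,0],"linear":[1.3,0,0.07],"grip":38},
    {"rot":[0,-0.1,0],"linear":[1.3,0,0.06],"grip":38}
  ]
}}

```text
clock: 7.1
eef_pos: [551.1, -26.2, 157.8]
ee_rot: [[0.888, 0.0, 0.459], [-0.459, 0.0, 0.888], [0.0, -1.0, 0.0]]
contact_force: [-3.2, 3.9, -1.5]
width: 32.4
```

Call:
{"fn": "servo_tool", "kwargs": {
  "targets": [
    {"rot":[0,-0.1,0],"linear":[1.3,0,0.06],"grip":38},
    {"rot":[0,-0.1,0],"linear":[1.3,0,0.06],"grip":38},
    {"rot":[0,-0.1,0],"linear":[1.3,0,0.07],"grip":38},
    {"rot":[0,-0.1,0],"linear":[1.3,0,0.06],"grip":38},
    {"rot":[0,-0.1,0],"linear":[1.3,0,0.07],"grip":38},
    {"rot":[0,-0.1,0],"linear":[1.3,0,0.06],"grip":38},
    {"rot":[0,-0.1,0],"linear":[1.3,0,0.07],"grip":38},
    {"rot":[0,-0.1,0],"linear":[1.3,0,0.06],"grip":38},
    {"rot":[0,-0.1,0],"linear":[1.3,0,0.06],"grip":38},
    {"rot":[0,-0.1,0],"linear":[1.3,0,0.06],"grip":38},
    {"rot":[0,-0.1,0],"linear":[1.3,0,0.06],"grip":38},
    {"rot":[0,0,0],"linear":[0,0,0],"grip":38}
  ]
}}

```text
clock: 8.3
eef_pos: [687.8, -16.6, 157.8]
ee_rot: [[0.813, 0.002, -0.582], [0.582, -0.001, 0.813], [0.002, -1.0, -0.002]]
contact_force: [0.3, 0.0, 0.4]
width: 32.6
```

```bash
python3 - <<'E'
from h import *
s=st();p=np.array(s["eef_pos"][:2])-ax;print(np.degrees(np.arctan2(p[1],p[0])), np.arctan2(p[1],p[0])+2*np.pi-P[2]-np.radians(135),np.hypot(*p))
print([(b["at"],b["score"]) for b in boxes_of("top","carrier1")])
E
```

```text
t 8.3 tcp [687.8 -16.6 157.8] R [[0.813, 0.002, -0.582], [0.582, -0.001, 0.813], [0.002, -1.0, -0.002]] F [0.3 0.  0.4] w 32.6 q [ -6.9  42.   87.1  -0.   50.8 -42.5]
-54.36570778912703 1.5011302158898472 129.7600640792772
[([585.8, -183.5, 26.3], 0.93), ([434.8, -161.0, 41.2], 0.91), ([464.9, -314.3, 45.6], 0.63)]
```

```bash
python3 - <<'E'
from h import *
q=plan([(687.8,-16.6,235,35.6,40),(589.5,-195.1,235,25.2,45),(589.5,-195.1,110,25.2,45)],100)
print(S([-20,0,0],P),S([95,0,0],P),S([223,0,0],P))
E
```

```text
[{"rot":[0.0,-0.0,0.0],"linear":[0.0,-3.9,-0.0],"grip":100},{"rot":[0.0,-0.0,0.0],"linear":[0.07,-3.84,-0.03],"grip":100},{"rot":[0.0,0.04,0.0],"linear":[-3.7,-0.0,-1.8],"grip":100},{"rot":[0.0,0.03,0.0],"linear":[-3.6,-0.0,-1.9],"grip":100},{"rot":[0.0,0.04,0.0],"linear":[-3.5,-0.0,-2.0],"grip":100},{"rot":[0.0,0.03,0.0],"linear":[-3.5,-0.0,-2.2],"grip":100},{"rot":[0.0,0.04,0.0],"linear":[-3.35,-0.01,-2.24],"grip":100},{"rot":[0.0,-0.0,0.0],"linear":[-0.0,4.2,0.0],"grip":100},{"rot":[0.0,-0.0,0.0],"linear":[-0.0,4.1,0.0],"grip":100},{"rot":[0.0,-0.0,0.0],"linear":[-0.03,4.2,0.02],"grip":100}]

[[466.52682291  35.28791303   0.        ]] [[477.29759118 149.78241312   0.        ]] [[489.28592455 277.21976974   0.        ]]
```

Call:
{"fn": "servo_tool", "kwargs": {
  "targets": [
    {"rot":[0,0,0],"linear":[0,-3.9,0],"grip":42},
    {"rot":[0,0,0],"linear":[0,-3.9,0],"grip":42},
    {"rot":[0,0.04,0],"linear":[-3.7,0,-1.8],"grip":100},
    {"rot":[0,0.03,0],"linear":[-3.6,0,-1.9],"grip":100},
    {"rot":[0,0.04,0],"linear":[-3.5,0,-2.0],"grip":100},
    {"rot":[0,0.03,0],"linear":[-3.5,0,-2.2],"grip":100},
    {"rot":[0,0.04,0],"linear":[-3.4,0,-2.2],"grip":100},
    {"rot":[0,0,0],"linear":[0,4.2,0],"grip":100},
    {"rot":[0,0,0],"linear":[0,0,0],"grip":100}
  ]
}}

```text
clock: 9.25
eef_pos: [586.1, -196.1, 189.7]
ee_rot: [[0.907, -0.004, -0.421], [0.421, 0.002, 0.907], [-0.003, -1.0, 0.004]]
contact_force: [-1.2, 1.6, 0.1]
width: 85.3
```

```bash
python3 - <<'E'
from h import *
st()
im=grab_frame("side");cv2.imwrite("pics/s3.png",cv2.resize(im[80:305,250:450],None,fx=2.6,fy=2.6)[:,:,::-1])
im=grab_frame("top");cv2.imwrite("pics/t3.png",cv2.resize(im[210:350,210:510],None,fx=2.6,fy=2.6)[:,:,::-1])
E
```

```text
t 9.25 tcp [ 586.1 -196.1  189.7] R [[0.907, -0.004, -0.421], [0.421, 0.002, 0.907], [-0.003, -1.0, 0.004]] F [-1.2  1.6  0.1] w 85.3 q [-24.6  35.   96.6   0.   48.7 -49.5]
```

View pics/s3.png

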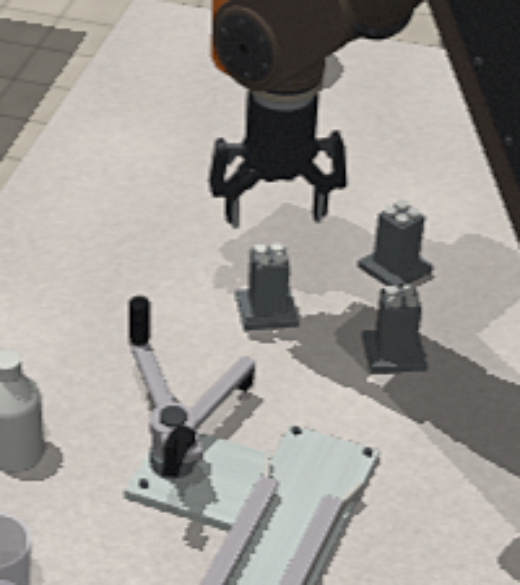

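Call:
{"fn": "servo_tool", "kwargs": {
  "targets": [
    {"rot":[0,0,0],"linear":[0,3,0],"grip":100},
    {"rot":[0,0,0],"linear":[0,3,0],"grip":100},
    {"rot":[0,0,0],"linear":[0,2.2,0],"grip":100},
    {"rot":[0,0,0],"linear":[0,0,0],"grip":40},
    {"rot":[0,0,0],"linear":[0,0,0],"grip":30},
    {"rot":[0,0,0],"linear":[0,0,0],"grip":30},
    {"rot":[0,0,0],"linear":[0,0,0],"grip":30},
    {"rot":[0,0,0],"linear":[0,0,0],"grip":30},
    {"rot":[0,0,0],"linear":[0,0,0],"grip":30}
  ],
  "newtons": 40
}}

```text
clock: 10.25
eef_pos: [588.9, -195.6, 112.0]
ee_rot: [[0.905, 0.003, -0.425], [0.425, -0.001, 0.905], [0.002, -1.0, -0.002]]
contact_force: [0.0, 2.4, 7.4]
width: 39.5
```

```bash
python3 - <<'E'
from h import *
s=st();p=s["eef_pos"]
L=S([-20,0,0],P)[0]
yw=np.degrees(P[2])-90
q=plan([(p[0],p[1],215,25.2,40),(L[0],L[1],215,yw,40),(L[0],L[1],p[2]+20,yw,40),(L[0],L[1],p[2]+13,yw,40)],30)
E
```

```text
t 10.25 tcp [ 588.9 -195.6  112. ] R [[0.905, 0.003, -0.425], [0.425, -0.001, 0.905], [0.002, -1.0, -0.002]] F [0.  2.4 7.4] w 39.5 q [-24.5  41.2  99.    0.   39.6 -49.6]
[{"rot":[0.0,-0.0,0.0],"linear":[0.0,-3.4,-0.0],"grip":30},{"rot":[0.0,-0.0,0.0],"linear":[0.0,-3.4,-0.0],"grip":30},{"rot":[0.0,-0.0,0.0],"linear":[0.02,-3.5,-0.03],"grip":30},{"rot":[0.0,0.08,0.0],"linear":[-0.2,-0.0,3.7],"grip":30},{"rot":[0.0,0.08,0.0],"linear":[-0.5,-0.0,3.7],"grip":30},{"rot":[0.0,0.07,0.0],"linear":[-0.8,-0.0,3.7],"grip":30},{"rot":[0.0,0.08,0.0],"linear":[-1.0,-0.0,3.6],"grip":30},{"rot":[0.0,0.07,0.0],"linear":[-1.3,-0.0,3.5],"grip":30},{"rot":[0.0,0.08,0.0],"linear":[-1.5,-0.0,3.4],"grip":30},{"rot":[0.0,0.07,0.0],"linear":[-1.84,-0.06,3.24],"grip":30},{"rot":[0.0,0.0,0.0],"linear":[-0.0,2.8,0.0],"grip":30},{"rot":[0.0,0.0,0.0],"linear":[-0.0,2.7,0.0],"grip":30}]

[{"rot":[0.0,0.0,0.0],"linear":[-0.02,2.79,0.01],"grip":30},{"rot":[0.0,0.0,0.0],"linear":[-0.01,0.7,0.0],"grip":30}]
```

Call:
{"fn": "servo_tool", "kwargs": {
  "targets": [
    {"rot":[0,0,0],"linear":[0,-3.4,0],"grip":30},
    {"rot":[0,0,0],"linear":[0,-3.4,0],"grip":30},
    {"rot":[0,0,0],"linear":[0,-3.5,0],"grip":30},
    {"rot":[0,0.08,0],"linear":[-0.2,0,3.7],"grip":30},
    {"rot":[0,0.08,0],"linear":[-0.5,0,3.7],"grip":30},
    {"rot":[0,0.07,0],"linear":[-0.8,0,3.7],"grip":30},
    {"rot":[0,0.08,0],"linear":[-1.0,0,3.6],"grip":30},
    {"rot":[0,0.07,0],"linear":[-1.3,0,3.5],"grip":30},
    {"rot":[0,0.08,0],"linear":[-1.5,0,3.4],"grip":30},
    {"rot":[0,0.07,0],"linear":[-1.8,0,3.2],"grip":30},
    {"rot":[0,0,0],"linear":[0,0,0],"grip":30},
    {"rot":[0,0,0],"linear":[0,0,0],"grip":30}
  ]
}}

```text
clock: 11.45
eef_pos: [466.2, 35.5, 213.8]
ee_rot: [[0.996, 0.002, 0.089], [-0.089, -0.0, 0.996], [0.002, -1.0, -0.0]]
contact_force: [0.4, 0.3, -1.9]
width: 39.8
```

```bash
python3 - <<'E'
from h import *
s=st();p=s["eef_pos"]
L=S([-20,0,0],P)[0]
yw=np.degrees(P[2])-90
q=plan([(L[0],L[1],126,yw,30)],30)
im=grab_frame("side");cv2.imwrite("pics/s4.png",cv2.resize(im[130:330,250:450],None,fx=3,fy=3)[:,:,::-1])
E
```

```text
t 11.45 tcp [466.2  35.5 213.8] R [[0.996, 0.002, 0.089], [-0.089, -0.0, 0.996], [0.002, -1.0, -0.0]] F [ 0.4  0.3 -1.9] w 39.8 q [ -3.7  22.9 116.6  -0.   40.4   1.4]
[{"rot":[0.0,0.0,0.0],"linear":[0.0,2.9,-0.0],"grip":30},{"rot":[0.0,0.0,0.0],"linear":[0.0,2.9,-0.0],"grip":30},{"rot":[0.0,0.0,0.0],"linear":[0.02,2.98,-0.02],"grip":30}]
```

View pics/s4.png

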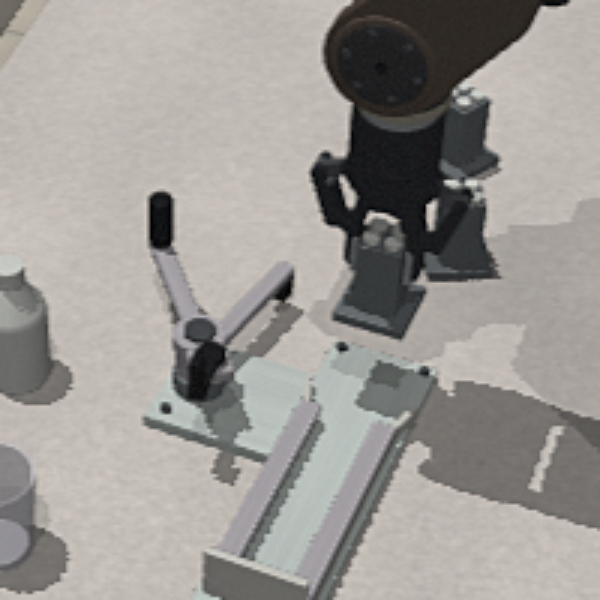

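Call:
{"fn": "servo_tool", "kwargs": {
  "targets": [
    {"rot":[0,0,0],"linear":[0,3,0],"grip":30},
    {"rot":[0,0,0],"linear":[0,3,0],"grip":30},
    {"rot":[0,0,0],"linear":[0,2.2,0],"grip":30},
    {"rot":[0,0,0],"linear":[0,0.6,0],"grip":30},
    {"rot":[0,0,0],"linear":[0,0,0],"grip":30},
    {"rot":[0,0,0],"linear":[0,0,0],"grip":30}
  ]
}}

```text
clock: 12.1
eef_pos: [466.7, 34.3, 125.4]
ee_rot: [[0.996, 0.001, 0.092], [-0.092, -0.0, 0.996], [0.001, -1.0, -0.0]]
contact_force: [-0.4, 0.2, -1.6]
width: 39.5
```

Call:
{"fn": "servo_tool", "kwargs": {
  "targets": [
    {"rot":[0,0,0],"linear":[0,0,1.5],"grip":30},
    {"rot":[0,0,0],"linear":[0,0,1.5],"grip":30},
    {"rot":[0,0,0],"linear":[0,0,1.5],"grip":30},
    {"rot":[0,0,0],"linear":[0,0,1.5],"grip":30}
  ]
}}

```text
clock: 12.5
eef_pos: [472.2, 95.0, 125.6]
ee_rot: [[0.996, 0.001, 0.091], [-0.091, -0.0, 0.996], [0.001, -1.0, 0.0]]
contact_force: [-0.0, -0.9, -1.4]
width: 39.6
```

Call:
{"fn": "servo_tool", "kwargs": {
  "targets": [
    {"rot":[0,0,0],"linear":[0,0,1.8],"grip":30},
    {"rot":[0,0,0],"linear":[0,0,1.8],"grip":30},
    {"rot":[0,0,0],"linear":[0,0,1.8],"grip":30},
    {"rot":[0,0,0],"linear":[0,0,1.8],"grip":30}
  ]
}}

```text
clock: 12.9
eef_pos: [478.7, 166.9, 125.6]
ee_rot: [[0.996, 0.001, 0.091], [-0.091, 0.0, 0.996], [0.001, -1.0, 0.0]]
contact_force: [-0.4, 0.1, -2.8]
width: 39.4
```

Call:
{"fn": "servo_tool", "kwargs": {
  "targets": [
    {"rot":[0,0,0],"linear":[0,0,1.8],"grip":30},
    {"rot":[0,0,0],"linear":[0,0,1.8],"grip":30},
    {"rot":[0,0,0],"linear":[0,0,1.8],"grip":30},
    {"rot":[0,0,0],"linear":[0,0,1.8],"grip":30},
    {"rot":[0,0,0],"linear":[0,0,1.8],"grip":30},
    {"rot":[0,0,0],"linear":[0,0,1.5],"grip":30},
    {"rot":[0,0,0],"linear":[0,0,0],"grip":30}
  ]
}}

```text
clock: 13.6
eef_pos: [488.1, 272.3, 125.4]
ee_rot: [[0.996, 0.001, 0.09], [-0.09, 0.001, 0.996], [0.001, -1.0, 0.001]]
contact_force: [0.1, -0.2, -1.0]
width: 39.8
```

```bash
cat >> h.py <<'E'
def stn(p):
    d=np.array(p[:2])-P[:2];c,s=np.cos(P[2]),np.sin(P[2]);return np.round([c*d[0]+s*d[1],-s*d[0]+c*d[1]],1)
E
python3 -c "
from h import *
s=st();print(stn(s['eef_pos']))"
```

```text
t 13.6 tcp [488.1 272.3 125.4] R [[0.996, 0.001, 0.09], [-0.09, 0.001, 0.996], [0.001, -1.0, 0.001]] F [ 0.1 -0.2 -1. ] w 39.8 q [ 22.4  36.7 107.7  -0.   35.5  27.5]
[218.    0.7]
```

Call:
{"fn": "servo_tool", "kwargs": {
  "targets": [
    {"rot":[0,0,0],"linear":[0,0.15,0],"grip":30},
    {"rot":[0,0,0],"linear":[0,0,0],"grip":70},
    {"rot":[0,0,0],"linear":[0,0,0],"grip":70},
    {"rot":[0,0,0],"linear":[0,0,0],"grip":70},
    {"rot":[0,0,0],"linear":[0,-4.5,0],"grip":70},
    {"rot":[0,0,0],"linear":[0,-4.5,0],"grip":70},
    {"rot":[0,0,0],"linear":[0,0,0],"grip":100}
  ]
}}

```text
clock: 14.3
eef_pos: [489.1, 271.4, 218.5]
ee_rot: [[0.996, 0.008, 0.091], [-0.091, 0.003, 0.996], [0.007, -1.0, 0.004]]
contact_force: [0.4, 0.3, 0.3]
width: 72.8
```

```bash
cat > meas.py <<'E'
from h import *
from scipy.optimize import least_squares
def carriers(cam="top"):
    im=grab_frame(cam);g=im.min(2).astype(np.uint8)
    for b in outline_of(cam,"carrier1"):
        m=b["pixels"].astype(np.uint8);
        if m.sum()<100 or b["score"]<.4:continue
        m2=cv2.erode(cv2.morphologyEx(m,cv2.MORPH_CLOSE,np.ones((7,7))),np.ones((3,3)))
        w=np.nonzero((m2>0)&(g>95));c=(w[1].mean(),w[0].mean()) if len(w[0])>15 else (0,0)
        cen=unproj(cam,[c],86)[0]
        # outline fit: silhouette of block+foot for pose (x,y,th)
        def sil(p):
            out=np.zeros_like(m)
            for h,z0,z1 in((32,0,10),(20,10,84)):
                q=np.array([[a*h,d*h,z] for a in(-1,1) for d in(-1,1) for z in(z0,z1)])
                u=proj(cam,S(q,p));cv2.fillConvexPoly(out,cv2.convexHull(np.round(u*16).astype(np.int32)),1,shift=4)
            return out
        best=max((( (sil((x,y,t))&m).sum()/(sil((x,y,t))|m).sum(),x,y,t) for x in cen[0]+np.arange(-9,10,3) for y in cen[1]+np.arange(-9,10,3) for t in np.radians(np.arange(0,90,6))))
        best=max((( (sil((x,y,t))&m).sum()/(sil((x,y,t))|m).sum(),x,y,t) for x in best[1]+np.arange(-2,3) for y in best[2]+np.arange(-2,3) for t in best[3]+np.radians(np.arange(-6,7,2))))
        print("score %.2f caps"%b["score"],cen.round(1),len(w[0]),"fit iou %.2f"%best[0],np.round(best[1:3],1),"yaw %.1f"%np.degrees(best[3]),"stn",stn(cen),stn(best[1:3]))
if __name__=="__main__":
    st();carriers()
E
python3 meas.py
```

```text
t 14.3 tcp [489.1 271.4 218.5] R [[0.996, 0.008, 0.091], [-0.091, 0.003, 0.996], [0.007, -1.0, 0.004]] F [0.4 0.3 0.3] w 72.8 q [ 22.3  28.6 104.1  -0.   46.8  27.5]Traceback (most recent call last):
  File "meas.py", line 22, in <module>
    st();carriers()
         ~~~~~~~~^^
  File "meas.py", line 19, in carriers
    best=max((( (sil((x,y,t))&m).sum()/(sil((x,y,t))|m).sum(),x,y,t) for x in best[1]+np.arange(-2,3) for y in best[2]+np.arange(-2,3) for t in best[3]+np.radians(np.arange(-6,7,2))))
  File "meas.py", line 19, in <genexpr>
    best=max((( (sil((x,y,t))&m).sum()/(sil((x,y,t))|m).sum(),x,y,t) for x in best[1]+np.arange(-2,3) for y in best[2]+np.arange(-2,3) for t in best[3]+np.radians(np.arange(-6,7,2))))
                 ~~~^^^^^^^^^
  File "meas.py", line 16, in sil
    u=proj(cam,S(q,p));cv2.fillConvexPoly(out,cv2.convexHull(np.round(u*16).astype(np.int32)),1,shift=4)
  File "h.py", line 4, in proj
    k=calibration(c);T=np.linalg.inv(k["cam_to_world"]);P=np.atleast_2d(P)
ValueError: time passes only in moves, steps and waits
```

```bash
sed -i '2a import functools\ncalibration=functools.lru_cache(calibration)' h.py; python3 meas.py
```

```text
t 14.4 tcp [487.7 270.8 214.3] R [[0.996, 0.002, 0.091], [-0.091, 0.001, 0.996], [0.002, -1.0, 0.001]] F [ 0.2 -0.   0. ] w 84.4 q [ 22.3  28.9 104.4  -0.   46.6  27.5]
score 0.94 caps [ 465.  -319.8   86. ] 97 fit iou 0.86 [ 463.  -321.8] yaw 58.0 stn [-373.6  -31.7] [-375.8  -29.9]
score 0.81 caps [ 433.3 -168.1   86. ] 106 fit iou 0.88 [ 432.3 -169.1] yaw 26.0 stn [-225.6   14. ] [-226.7   14.9]
```

```bash
python3 - <<'E'
from h import *
q=plan([(433.3,-168,214,24,48),(433.3,-168,112,24,36)],100)
E
```

```text
[{"rot":[0.0,-0.05,-0.0],"linear":[-0.1,-0.0,-4.4],"grip":100},{"rot":[0.0,-0.05,-0.0],"linear":[-0.4,-0.0,-4.4],"grip":100},{"rot":[0.0,-0.05,-0.0],"linear":[-0.6,-0.0,-4.4],"grip":100},{"rot":[0.0,-0.05,-0.0],"linear":[-0.8,-0.0,-4.3],"grip":100},{"rot":[0.0,-0.05,-0.0],"linear":[-1.0,-0.0,-4.3],"grip":100},{"rot":[0.0,-0.05,-0.0],"linear":[-1.2,-0.0,-4.3],"grip":100},{"rot":[0.0,-0.05,-0.0],"linear":[-1.4,-0.0,-4.2],"grip":100},{"rot":[0.0,-0.05,-0.0],"linear":[-1.7,-0.0,-4.1],"grip":100},{"rot":[0.0,-0.06,-0.0],"linear":[-1.8,-0.1,-4.0],"grip":100},{"rot":[0.0,-0.05,-0.0],"linear":[-2.13,-0.01,-3.89],"grip":100},{"rot":[0.0,-0.0,-0.0],"linear":[0.0,3.4,0.0],"grip":100},{"rot":[0.0,-0.0,-0.0],"linear":[0.0,3.4,0.0],"grip":100}]

[{"rot":[0.0,-0.0,-0.0],"linear":[0.01,3.4,0.0],"grip":100}]
```

Call:
{"fn": "servo_tool", "kwargs": {
  "targets": [
    {"rot":[0,-0.05,0],"linear":[-0.1,0,-4.4],"grip":100},
    {"rot":[0,-0.05,0],"linear":[-0.4,0,-4.4],"grip":100},
    {"rot":[0,-0.05,0],"linear":[-0.6,0,-4.4],"grip":100},
    {"rot":[0,-0.05,0],"linear":[-0.8,0,-4.3],"grip":100},
    {"rot":[0,-0.05,0],"linear":[-1.0,0,-4.3],"grip":100},
    {"rot":[0,-0.05,0],"linear":[-1.2,0,-4.3],"grip":100},
    {"rot":[0,-0.05,0],"linear":[-1.4,0,-4.2],"grip":100},
    {"rot":[0,-0.05,0],"linear":[-1.7,0,-4.1],"grip":100},
    {"rot":[0,-0.06,0],"linear":[-1.8,0,-4.0],"grip":100},
    {"rot":[0,-0.05,0],"linear":[-2.1,0,-3.9],"grip":100},
    {"rot":[0,0,0],"linear":[0,0,0],"grip":100},
    {"rot":[0,0,0],"linear":[0,0,0],"grip":100}
  ]
}}

```text
clock: 15.7
eef_pos: [433.4, -168.3, 212.3]
ee_rot: [[0.915, -0.002, -0.404], [0.404, 0.001, 0.915], [-0.001, -1.0, 0.002]]
contact_force: [0.2, -1.1, -0.2]
width: 85.2
```

```bash
python3 - <<'E'
from h import *
from meas import carriers
st();carriers("side")
E
```

```text
t 15.7 tcp [ 433.4 -168.3  212.3] R [[0.915, -0.002, -0.404], [0.404, 0.001, 0.915], [-0.001, -1.0, 0.002]] F [ 0.2 -1.1 -0.2] w 85.2 q [-29.4  23.  116.9   0.   40.2 -53.2]
score 0.87 caps [488.6 267.6  86. ] 138 fit iou 0.59 [490.6 259.6] yaw 2.0 stn [ 2.134e+02 -2.000e-01] [205.6  -2.9]
score 0.86 caps [ 438.9 -123.3   86. ] 94 fit iou 0.61 [ 433.9 -134.3] yaw 76.0 stn [-180.5   12.7] [-191.9   16.6]
score 0.66 caps [ 463.6 -296.5   86. ] 39 fit iou 0.79 [ 465.6 -307.5] yaw 78.0 stn [-350.6  -28.2] [-361.4  -31.2]
```

```bash
python3 - <<'E'
from h import *
im=grab_frame("side");cv2.imwrite("pics/s5.png",cv2.resize(im[100:250,330:450],None,fx=4,fy=4)[:,:,::-1])
print((proj("side",[[433.3,-168,86],[433.3,-168,0],[465,-320,86]])-[330,100])*4)
E
```

```text
[[297.34221289 371.34630799]
 [284.98184071 463.36623861]
 [298.53053227 242.85339095]]
```

View pics/s5.png

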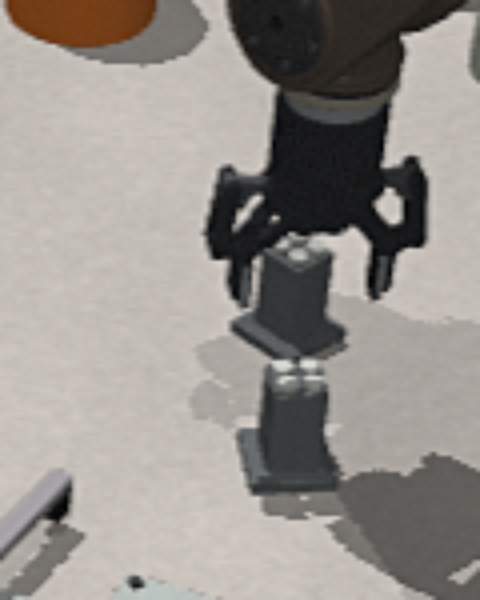

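Call:
{"fn": "servo_tool", "kwargs": {
  "targets": [
    {"rot":[0,0,0],"linear":[0,3.4,0],"grip":100},
    {"rot":[0,0,0],"linear":[0,3.4,0],"grip":100},
    {"rot":[0,0,0],"linear":[0,3.2,0],"grip":100},
    {"rot":[0,0,0],"linear":[0,0,0],"grip":100},
    {"rot":[0,0,0],"linear":[0,0,0],"grip":30},
    {"rot":[0,0,0],"linear":[0,0,0],"grip":30},
    {"rot":[0,0,0],"linear":[0,0,0],"grip":30},
    {"rot":[0,0,0],"linear":[0,0,0],"grip":30},
    {"rot":[0,0,0],"linear":[0,0,0],"grip":30},
    {"rot":[0,0,0],"linear":[0,0,0],"grip":30}
  ]
}}

```text
clock: 16.85
eef_pos: [434.4, -167.7, 114.9]
ee_rot: [[0.914, 0.002, -0.407], [0.407, -0.001, 0.914], [0.002, -1.0, -0.002]]
contact_force: [1.3, 3.2, 9.3]
width: 39.5
```

```bash
python3 - <<'E'
from h import *
s=st();p=s["eef_pos"]
L=S([-20,0,0],P)[0]
yw=np.degrees(P[2])-90
q=plan([(p[0],p[1],214,24,40),(L[0],L[1],214,yw,40)],30)
E
```

```text
t 16.85 tcp [ 434.4 -167.7  114.9] R [[0.914, 0.002, -0.407], [0.407, -0.001, 0.914], [0.002, -1.0, -0.002]] F [1.3 3.2 9.3] w 39.5 q [-29.2  33.3 121.2   0.   25.4 -53.3]
[{"rot":[0.0,-0.0,0.0],"linear":[0.0,-3.3,-0.0],"grip":30},{"rot":[0.0,-0.0,0.0],"linear":[0.0,-3.3,-0.0],"grip":30},{"rot":[0.0,-0.0,0.0],"linear":[0.02,-3.31,-0.02],"grip":30},{"rot":[0.0,0.09,0.0],"linear":[1.9,-0.0,2.9],"grip":30},{"rot":[0.0,0.08,0.0],"linear":[1.6,-0.0,3.0],"grip":30},{"rot":[0.0,0.09,0.0],"linear":[1.3,-0.0,3.1],"grip":30},{"rot":[0.0,0.08,0.0],"linear":[1.1,-0.0,3.3],"grip":30},{"rot":[0.0,0.09,0.0],"linear":[0.8,-0.0,3.3],"grip":30},{"rot":[0.0,0.08,0.0],"linear":[0.47,-0.02,3.42],"grip":30}]
```

Call:
{"fn": "servo_tool", "kwargs": {
  "targets": [
    {"rot":[0,0,0],"linear":[0,-3.3,0],"grip":30},
    {"rot":[0,0,0],"linear":[0,-3.3,0],"grip":30},
    {"rot":[0,0,0],"linear":[0,-3.3,0],"grip":30},
    {"rot":[0,0.09,0],"linear":[1.9,0,2.9],"grip":30},
    {"rot":[0,0.08,0],"linear":[1.6,0,3.0],"grip":30},
    {"rot":[0,0.09,0],"linear":[1.3,0,3.1],"grip":30},
    {"rot":[0,0.08,0],"linear":[1.1,0,3.3],"grip":30},
    {"rot":[0,0.09,0],"linear":[0.8,0,3.3],"grip":30},
    {"rot":[0,0.08,0],"linear":[0.5,0,3.4],"grip":30},
    {"rot":[0,0,0],"linear":[0,0,0],"grip":30},
    {"rot":[0,0,0],"linear":[0,0,0],"grip":30}
  ]
}}

```text
clock: 17.95
eef_pos: [466.2, 35.6, 213.0]
ee_rot: [[0.996, 0.001, 0.088], [-0.088, -0.0, 0.996], [0.001, -1.0, -0.0]]
contact_force: [0.4, 0.7, -2.3]
width: 39.7
```

```bash
python3 - <<'E'
from h import *
s=st();p=s["eef_pos"]
print(stn(p),np.degrees(np.arctan2(s["ee_rot"][1][0],s["ee_rot"][0][0])),np.degrees(P[2])-90)
L=S([-20,0.3,0],P)[0]
q=plan([(L[0],L[1],127.5,np.degrees(P[2])-90,30)],30)
E
```

```text
t 17.95 tcp [466.2  35.6 213. ] R [[0.996, 0.001, 0.088], [-0.088, -0.0, 0.996], [0.001, -1.0, -0.0]] F [ 0.4  0.7 -2.3] w 39.7 q [ -3.7  23.  116.6  -0.   40.3   1.4]
[-19.7   0.3] -5.06525913111118 -5.374133659177403
[{"rot":[0.0,0.0,0.0],"linear":[-0.0,2.8,-0.0],"grip":30},{"rot":[0.0,0.0,0.0],"linear":[-0.0,2.9,-0.0],"grip":30},{"rot":[0.0,0.01,0.0],"linear":[-0.0,2.85,-0.03],"grip":30}]
```

Call:
{"fn": "servo_tool", "kwargs": {
  "targets": [
    {"rot":[0,0,0],"linear":[0,2.8,0],"grip":30},
    {"rot":[0,0,0],"linear":[0,2.9,0],"grip":30},
    {"rot":[0,0,0],"linear":[0,2.8,0],"grip":30},
    {"rot":[0,0,0],"linear":[0,0,0],"grip":30},
    {"rot":[0,0,0],"linear":[0,0,0],"grip":30},
    {"rot":[0,0,0],"linear":[0,0,1.5],"grip":30},
    {"rot":[0,0,0],"linear":[0,0,1.5],"grip":30},
    {"rot":[0,0,0],"linear":[0,0,1.5],"grip":30},
    {"rot":[0,0,0],"linear":[0,0,1.5],"grip":30}
  ]
}}

```text
clock: 18.85
eef_pos: [472.1, 94.9, 128.5]
ee_rot: [[0.996, 0.001, 0.091], [-0.091, -0.0, 0.996], [0.001, -1.0, 0.0]]
contact_force: [0.1, -1.1, -2.7]
width: 39.5
```

Call:
{"fn": "servo_tool", "kwargs": {
  "targets": [
    {"rot":[0,0,0],"linear":[0,0,1.5],"grip":30},
    {"rot":[0,0,0],"linear":[0,0,1.5],"grip":30},
    {"rot":[0,0,0],"linear":[0,0,1.5],"grip":30}
  ]
}}

```text
clock: 19.15
eef_pos: [476.2, 139.9, 128.4]
ee_rot: [[0.996, 0.001, 0.091], [-0.091, 0.0, 0.996], [0.001, -1.0, 0.0]]
contact_force: [0.4, 0.2, -2.0]
width: 39.7
```

Station x ≈ 85; 6.7 cm more.

Call:
{"fn": "servo_tool", "kwargs": {
  "targets": [
    {"rot":[0,0,0],"linear":[0,0,1.5],"grip":30},
    {"rot":[0,0,0],"linear":[0,0,1.5],"grip":30},
    {"rot":[0,0,0],"linear":[0,0,1.5],"grip":30},
    {"rot":[0,0,0],"linear":[0,0,1.5],"grip":30},
    {"rot":[0,0,0],"linear":[0,0,0.7],"grip":30},
    {"rot":[0,0,0],"linear":[0,0.15,0],"grip":30},
    {"rot":[0,0,0],"linear":[0,0,0],"grip":30}
  ]
}}

```text
clock: 19.85
eef_pos: [481.8, 206.3, 125.6]
ee_rot: [[0.996, -0.001, 0.09], [-0.09, -0.0, 0.996], [-0.001, -1.0, -0.0]]
contact_force: [1.1, 1.0, -1.4]
width: 39.5
```

Call:
{"fn": "servo_tool", "kwargs": {
  "targets": [
    {"rot":[0,0,0],"linear":[0,0,0],"grip":70},
    {"rot":[0,0,0],"linear":[0,0,0],"grip":70},
    {"rot":[0,0,0],"linear":[0,0,0],"grip":70},
    {"rot":[0,0,0],"linear":[0,-4.5,0],"grip":70},
    {"rot":[0,0,0],"linear":[0,-4.0,0],"grip":100},
    {"rot":[0,0,0],"linear":[0,0,0],"grip":100},
    {"rot":[0,0,0],"linear":[0,0,0],"grip":100}
  ]
}}

```text
clock: 20.55
eef_pos: [482.1, 206.3, 211.6]
ee_rot: [[0.996, 0.002, 0.091], [-0.091, 0.0, 0.996], [0.002, -1.0, 0.001]]
contact_force: [0.6, 0.3, 0.2]
width: 85.6
```

```bash
python3 - <<'E'
from h import *
from meas import carriers
s=st();print(stn(s["eef_pos"]));carriers()
plan([(465,-319.8,214,56,48)],100)
E
```

```text
t 20.55 tcp [482.1 206.3 211.6] R [[0.996, 0.002, 0.091], [-0.091, 0.0, 0.996], [0.002, -1.0, 0.001]] F [0.6 0.3 0.2] w 85.6 q [ 15.9  26.9 109.1  -0.   43.9  21.2]
[151.7   0.5]
score 0.79 caps [ 465.3 -319.9   86. ] 97 fit iou 0.89 [ 466.3 -318.9] yaw 60.0 stn [-373.8  -32. ] [-372.7  -32.9]
[{"rot":[-0.0,-0.1,-0.0],"linear":[0.3,-0.0,-4.8],"grip":100},{"rot":[-0.0,-0.1,-0.0],"linear":[-0.2,-0.0,-4.8],"grip":100},{"rot":[-0.0,-0.1,-0.0],"linear":[-0.7,-0.0,-4.7],"grip":100},{"rot":[-0.0,-0.1,-0.0],"linear":[-1.1,-0.0,-4.6],"grip":100},{"rot":[-0.0,-0.1,-0.0],"linear":[-1.6,-0.1,-4.5],"grip":100},{"rot":[-0.0,-0.09,-0.0],"linear":[-2.0,-0.0,-4.3],"grip":100},{"rot":[-0.0,-0.1,-0.0],"linear":[-2.4,-0.1,-4.1],"grip":100},{"rot":[-0.0,-0.09,-0.0],"linear":[-2.8,-0.0,-3.9],"grip":100},{"rot":[-0.0,-0.1,-0.0],"linear":[-3.2,-0.1,-3.6],"grip":100},{"rot":[-0.0,-0.09,-0.0],"linear":[-3.5,-0.0,-3.3],"grip":100},{"rot":[-0.0,-0.1,-0.0],"linear":[-3.85,-0.06,-2.92],"grip":100}]
```

Call:
{"fn": "servo_tool", "kwargs": {
  "targets": [
    {"rot":[0,-0.1,0],"linear":[0.3,0,-4.8],"grip":100},
    {"rot":[0,-0.1,0],"linear":[-0.2,0,-4.8],"grip":100},
    {"rot":[0,-0.1,0],"linear":[-0.7,0,-4.7],"grip":100},
    {"rot":[0,-0.1,0],"linear":[-1.1,0,-4.6],"grip":100},
    {"rot":[0,-0.1,0],"linear":[-1.6,0,-4.5],"grip":100},
    {"rot":[0,-0.09,0],"linear":[-2.0,0,-4.3],"grip":100},
    {"rot":[0,-0.1,0],"linear":[-2.4,0,-4.1],"grip":100},
    {"rot":[0,-0.09,0],"linear":[-2.8,0,-3.9],"grip":100},
    {"rot":[0,-0.1,0],"linear":[-3.2,0,-3.6],"grip":100},
    {"rot":[0,-0.09,0],"linear":[-3.5,0,-3.3],"grip":100},
    {"rot":[0,-0.1,0],"linear":[-3.8,0,-2.9],"grip":100},
    {"rot":[0,0,0],"linear":[0,0,0],"grip":100}
  ]
}}

```text
clock: 21.85
eef_pos: [465.0, -323.9, 209.2]
ee_rot: [[0.558, -0.001, -0.83], [0.83, -0.0, 0.558], [-0.0, -1.0, 0.0]]
contact_force: [-0.7, 0.4, -0.4]
width: 85.6
```

Call:
{"fn": "servo_tool", "kwargs": {
  "targets": [
    {"rot":[0,0,0],"linear":[0,1,0],"grip":100},
    {"rot":[0,0,0],"linear":[0,0,0],"grip":100}
  ]
}}

```text
clock: 22.05
eef_pos: [465.0, -317.8, 198.6]
ee_rot: [[0.558, -0.003, -0.83], [0.83, 0.003, 0.558], [0.001, -1.0, 0.004]]
contact_force: [0.3, -0.6, 0.8]
width: 85.4
```

```bash
python3 - <<'E'
from h import *
s=st();plan([(465.2,-319.8,112,56,36)],100)
im=grab_frame("side");cv2.imwrite("pics/s6.png",cv2.resize(im[80:330,250:450],None,fx=2.4,fy=2.4)[:,:,::-1])
print((proj("side",[[465.2,-319.8,86]])-[250,80])*2.4)
E
```

```text
t 22.05 tcp [ 465.  -317.8  198.6] R [[0.558, -0.003, -0.83], [0.83, 0.003, 0.558], [0.001, -1.0, 0.004]] F [ 0.3 -0.6  0.8] w 85.4 q [-41.1  30.6 104.2   0.   45.4 -97.1]
[{"rot":[-0.0,0.0,0.0],"linear":[-0.1,2.9,-0.1],"grip":100},{"rot":[-0.0,0.0,0.0],"linear":[-0.0,2.9,-0.0],"grip":100},{"rot":[-0.0,0.0,0.0],"linear":[-0.06,2.86,-0.06],"grip":100}]

[[370.92840526 193.77095988]]
```

View pics/s6.png

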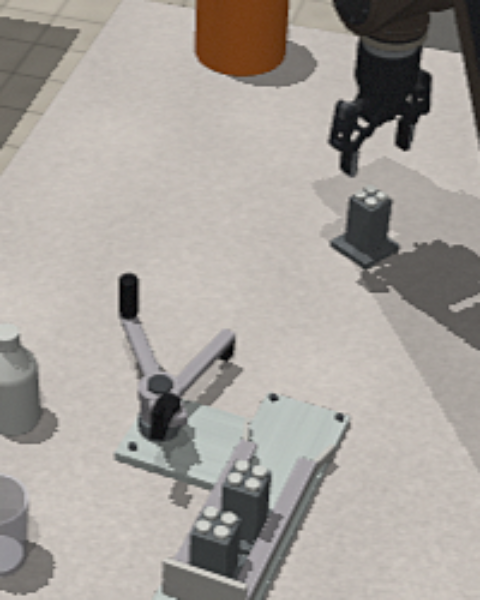

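Call:
{"fn": "servo_tool", "kwargs": {
  "targets": [
    {"rot":[0,0,0],"linear":[0,2.9,0],"grip":100},
    {"rot":[0,0,0],"linear":[0,2.9,0],"grip":100},
    {"rot":[0,0,0],"linear":[0,2.8,0],"grip":100},
    {"rot":[0,0,0],"linear":[0,0,0],"grip":100},
    {"rot":[0,0,0],"linear":[0,0,0],"grip":30},
    {"rot":[0,0,0],"linear":[0,0,0],"grip":30},
    {"rot":[0,0,0],"linear":[0,0,0],"grip":30},
    {"rot":[0,0,0],"linear":[0,0,0],"grip":30},
    {"rot":[0,0,0],"linear":[0,0,0],"grip":30},
    {"rot":[0,0,0],"linear":[0,0,0],"grip":30}
  ]
}}

```text
clock: 23.1
eef_pos: [466.1, -319.3, 116.4]
ee_rot: [[0.558, 0.002, -0.83], [0.83, -0.002, 0.558], [-0.0, -1.0, -0.002]]
contact_force: [-0.0, 0.7, 7.3]
width: 39.6
```

```bash
python3 - <<'E'
from h import *
s=st();p=s["eef_pos"]
L=S([-20,0.3,0],P)[0]
yw=np.degrees(P[2])-90
q=plan([(p[0],p[1],p[2]+100,56,40),(L[0],L[1],p[2]+100,yw,43)],30)
E
```

```text
t 23.1 tcp [ 466.1 -319.3  116.4] R [[0.558, 0.002, -0.83], [0.83, -0.002, 0.558], [-0.0, -1.0, -0.002]] F [-0.   0.7  7.3] w 39.6 q [-41.1  37.8 107.1   0.   34.9 -97.2]
[{"rot":[0.0,0.0,-0.0],"linear":[-0.0,-3.3,-0.0],"grip":30},{"rot":[0.0,0.0,-0.0],"linear":[-0.0,-3.3,-0.0],"grip":30},{"rot":[0.0,0.0,-0.0],"linear":[-0.0,-3.4,-0.02],"grip":30},{"rot":[0.0,0.12,0.0],"linear":[3.3,-0.0,2.2],"grip":30},{"rot":[0.0,0.12,0.0],"linear":[3.0,-0.0,2.6],"grip":30},{"rot":[0.0,0.12,0.0],"linear":[2.6,-0.0,2.9],"grip":30},{"rot":[0.0,0.12,0.0],"linear":[2.3,-0.0,3.2],"grip":30},{"rot":[0.0,0.12,0.0],"linear":[1.9,-0.0,3.5],"grip":30},{"rot":[0.0,0.12,0.0],"linear":[1.5,-0.0,3.6],"grip":30},{"rot":[0.0,0.12,0.0],"linear":[1.0,-0.0,3.8],"grip":30},{"rot":[0.0,0.12,0.0],"linear":[0.5,-0.0,3.9],"grip":30},{"rot":[0.0,0.11,0.0],"linear":[0.1,-0.06,3.94],"grip":30}]
```

Call:
{"fn": "servo_tool", "kwargs": {
  "targets": [
    {"rot":[0,0,0],"linear":[0,-3.3,0],"grip":30},
    {"rot":[0,0,0],"linear":[0,-3.3,0],"grip":30},
    {"rot":[0,0,0],"linear":[0,-3.4,0],"grip":30},
    {"rot":[0,0.12,0],"linear":[3.3,0,2.2],"grip":30},
    {"rot":[0,0.12,0],"linear":[3.0,0,2.6],"grip":30},
    {"rot":[0,0.12,0],"linear":[2.6,0,2.9],"grip":30},
    {"rot":[0,0.12,0],"linear":[2.3,0,3.2],"grip":30},
    {"rot":[0,0.12,0],"linear":[1.9,0,3.5],"grip":30},
    {"rot":[0,0.12,0],"linear":[1.5,0,3.6],"grip":30},
    {"rot":[0,0.12,0],"linear":[1.0,0,3.8],"grip":30},
    {"rot":[0,0.12,0],"linear":[0.5,0,3.9],"grip":30},
    {"rot":[0,0.11,0],"linear":[0.1,0,3.9],"grip":30}
  ]
}}

```text
clock: 24.3
eef_pos: [465.5, 36.7, 215.5]
ee_rot: [[0.995, 0.001, 0.096], [-0.096, -0.0, 0.995], [0.001, -1.0, -0.0]]
contact_force: [1.1, -0.2, -2.2]
width: 39.4
```

Call:
{"fn": "servo_tool", "kwargs": {
  "targets": [
    {"rot":[0,0,0],"linear":[0,0,0],"grip":30},
    {"rot":[0,0,0],"linear":[0,0,0],"grip":30},
    {"rot":[0,0,0],"linear":[0,0,0],"grip":30}
  ]
}}

```text
clock: 24.6
eef_pos: [465.9, 34.6, 215.2]
ee_rot: [[0.996, 0.001, 0.09], [-0.09, -0.0, 0.996], [0.001, -1.0, -0.0]]
contact_force: [-0.8, -0.5, -2.8]
width: 39.3
```

```bash
python3 - <<'E'
from h import *
s=st();p=s["eef_pos"]
print(stn(p),np.degrees(np.arctan2(s["ee_rot"][1][0],s["ee_rot"][0][0])),np.degrees(P[2])-90)
L=S([-20,0.4,0],P)[0]
q=plan([(L[0],L[1],129,np.degrees(P[2])-90,30)],30)
E
```

```text
t 24.6 tcp [465.9  34.6 215.2] R [[0.996, 0.001, 0.09], [-0.09, -0.0, 0.996], [0.001, -1.0, -0.0]] F [-0.8 -0.5 -2.8] w 39.3 q [ -3.9  22.8 116.6  -0.   40.6   1.3]
[-20.8   0.6] -5.171765965846488 -5.374133659177403
[{"rot":[0.0,0.0,0.0],"linear":[0.0,2.9,0.0],"grip":30},{"rot":[0.0,0.0,0.0],"linear":[0.0,2.9,0.0],"grip":30},{"rot":[0.0,0.0,0.0],"linear":[0.01,2.82,0.08],"grip":30}]
```

Call:
{"fn": "servo_tool", "kwargs": {
  "targets": [
    {"rot":[0,0,0],"linear":[0,2.9,0],"grip":30},
    {"rot":[0,0,0],"linear":[0,2.9,0],"grip":30},
    {"rot":[0,0,0],"linear":[0,2.8,0.1],"grip":30},
    {"rot":[0,0,0],"linear":[0,0,0],"grip":30},
    {"rot":[0,0,0],"linear":[0,0,0],"grip":30},
    {"rot":[0,0,0],"linear":[0,0,1.5],"grip":30},
    {"rot":[0,0,0],"linear":[0,0,1.5],"grip":30},
    {"rot":[0,0,0],"linear":[0,0,1.5],"grip":30},
    {"rot":[0,0,0],"linear":[0,0,1.5],"grip":30}
  ]
}}

```text
clock: 25.5
eef_pos: [471.8, 95.8, 129.8]
ee_rot: [[0.996, 0.001, 0.092], [-0.092, -0.0, 0.996], [0.001, -1.0, 0.0]]
contact_force: [0.2, 0.3, -3.2]
width: 39.6
```

Call:
{"fn": "servo_tool", "kwargs": {
  "targets": [
    {"rot":[0,0,0],"linear":[0,0,1.5],"grip":30},
    {"rot":[0,0,0],"linear":[0,0,1.5],"grip":30},
    {"rot":[0,0,0],"linear":[0,0,1.0],"grip":30},
    {"rot":[0,0,0],"linear":[0,0.15,0],"grip":30},
    {"rot":[0,0,0],"linear":[0,0,0.5],"grip":30}
  ]
}}

```text
clock: 26.0
eef_pos: [475.4, 140.1, 127.5]
ee_rot: [[0.996, -0.0, 0.091], [-0.091, -0.0, 0.996], [-0.0, -1.0, -0.0]]
contact_force: [-0.2, 0.5, -2.6]
width: 39.8
```

```bash
python3 - <<'E'
from h import *
s=st();print(stn(s["eef_pos"]))
E
```

```text
t 26.0 tcp [475.4 140.1 127.5] R [[0.996, -0.0, 0.091], [-0.091, -0.0, 0.996], [-0.0, -1.0, -0.0]] F [-0.2  0.5 -2.6] w 39.8 q [  8.8  33.3 116.6  -0.   30.2  14. ]
[85.2  0.9]
```

Call:
{"fn": "servo_tool", "kwargs": {
  "targets": [
    {"rot":[0,0,0],"linear":[0,0,0.3],"grip":30},
    {"rot":[0,0,0],"linear":[0,0,0.3],"grip":30},
    {"rot":[0,0,0],"linear":[0,0,0.2],"grip":30},
    {"rot":[0,0,0],"linear":[0,0,0],"grip":30},
    {"rot":[0,0,0],"linear":[0,0,0],"grip":30}
  ]
}}

```text
clock: 26.5
eef_pos: [476.2, 148.7, 127.3]
ee_rot: [[0.996, 0.0, 0.091], [-0.091, -0.0, 0.996], [0.0, -1.0, -0.0]]
contact_force: [-1.2, -0.7, -2.7]
width: 39.7
```

```bash
python3 - <<'E'
from h import *
s=st();print(stn(s["eef_pos"]))
E
```

```text
t 26.5 tcp [476.2 148.7 127.3] R [[0.996, 0.0, 0.091], [-0.091, -0.0, 0.996], [0.0, -1.0, -0.0]] F [-1.2 -0.7 -2.7] w 39.7 q [  9.7  33.5 116.1  -0.   30.4  15. ]
[93.8  1. ]
```

Call:
{"fn": "servo_tool", "kwargs": {
  "targets": [
    {"rot":[0,0,0],"linear":[0,0,0],"grip":70},
    {"rot":[0,0,0],"linear":[0,0,0],"grip":70},
    {"rot":[0,0,0],"linear":[0,0,0],"grip":70},
    {"rot":[0,0,0],"linear":[0,-4.5,0],"grip":70},
    {"rot":[0,0,0],"linear":[0,-4.5,0],"grip":70},
    {"rot":[0,0,0],"linear":[0,-4.5,0],"grip":20},
    {"rot":[0,0,0],"linear":[0,0,0],"grip":0},
    {"rot":[0,0,0],"linear":[0,0,0],"grip":0},
    {"rot":[0,0,0],"linear":[0,0,0],"grip":0}
  ]
}}

```text
clock: 27.4
eef_pos: [475.8, 148.5, 261.6]
ee_rot: [[0.996, -0.001, 0.091], [-0.091, -0.0, 0.996], [-0.001, -1.0, -0.0]]
contact_force: [0.6, -0.1, -0.7]
width: 1.5
```

```bash
python3 - <<'E'
from h import *
s=st();print(stn(s["eef_pos"]))
im=grab_frame("side");cv2.imwrite("pics/s7.png",cv2.resize(im[200:350,260:420],None,fx=4,fy=4,interpolation=cv2.INTER_CUBIC)[:,:,::-1])
for l in("lever_tip","handle_grip","carrier1"):print(l,[(np.round(b["at"],1).tolist(),round(b["score"],2),stn(b["at"])) for b in boxes_of("side",l)])
E
```

```text
t 27.4 tcp [475.8 148.5 261.6] R [[0.996, -0.001, 0.091], [-0.091, -0.0, 0.996], [-0.001, -1.0, -0.0]] F [ 0.6 -0.1 -0.7] w 1.5 q [  9.7  21.  109.6  -0.   49.5  15. ]
[93.6  1.3]
lever_tip [([588.1, 159.6, 87.5], 0.43, array([ 115.2, -109.4]))]
handle_grip [([624.3, 79.6, 78.1], 0.66, array([  38.9, -152.9])), ([587.0, 159.6, 89.4], 0.63, array([ 115. , -108.3])), ([551.1, 522.5, 60.7], 0.34, array([473. , -38.6]))]
carrier1 [([491.4, 288.0, 82.7], 0.91, array([233.9,  -1.1])), ([473.5, 228.7, 80.0], 0.8, array([173.2,  11.2])), ([470.7, 163.1, 84.1], 0.65, array([107.6,   7.8]))]
```

View pics/s7.png

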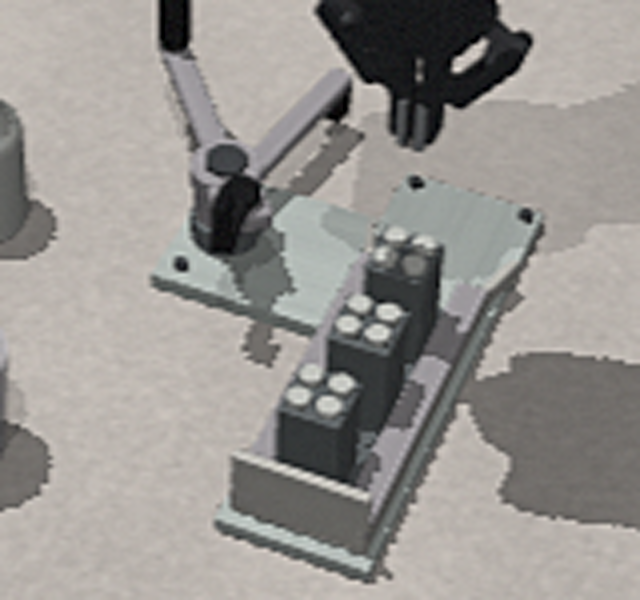

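```bash
cat >> h.py <<'E'
def levtip(ha,a,r=48):
    d=np.radians(135)+ha+P[2]+np.pi;pv=ax+36*np.array([np.cos(d),np.sin(d)]);return pv+r*np.array([np.cos(d+a),np.sin(d+a)]),d+a
E
python3 - <<'E'
from h import *
cv=lambda q:(np.array(q)+.5)/4-.5+[260,200]
for q in((407,251),(367,318),(321,389)):w=unproj("side",[cv(q)],98)[0];print(w.round(1),stn(w))
t,d=levtip(1.47,-.54)
for r in(37,59):
  for z in(85,125):
    t,d=levtip(1.47,-.54,r);print(r,z,t,((proj("side",[[*t,z]])-[260,200]+.5)*4-.5).round(0))
g=hd(1.47);print("grip",((proj("side",[[g[0],g[1],z] for z in(74,126)])-[260,200])*4).round())
def lv(a,gap):
    t,d=levtip(1.48,a);u=np.array([-np.sin(d),np.cos(d)]);return [*(t-u*(19.5+gap)),172,np.degrees(d)-90]
a=lv(-.54,25);print(a)
q=plan([(*a[:2],262,a[3],45),(*a,40)])
q=plan([(*lv(-.54,5),15)]+[(*lv(x,0),12) for x in(-.25,0,.3,.6)],0,q)
E
```

```text
[474.5 151.2  98. ] [96.2  2.9]
[482.7 213.9  98. ] [159.4   0.7]
[492.8 277.5  98. ] [223.6  -3.5]
37 85 [590.25449346 155.73114402] [[227. 229.]]
37 125 [590.25449346 155.73114402] [[227. 183.]]
59 85 [589.13725302 177.70275693] [[218. 253.]]
59 125 [589.13725302 177.70275693] [[218. 207.]]
grip [[173.  40.]
 [173. -18.]]
[np.float64(633.3364130751373), np.float64(169.19233355248068), 172, np.float64(363.48389908312)]
[{"rot":[0.0,-0.04,-0.0],"linear":[3.9,-0.0,0.9],"grip":0},{"rot":[0.0,-0.04,-0.0],"linear":[3.9,-0.0,0.7],"grip":0},{"rot":[0.0,-0.04,-0.0],"linear":[3.9,-0.0,0.6],"grip":0},{"rot":[0.0,-0.03,-0.0],"linear":[3.94,-0.1,0.34],"grip":0},{"rot":[0.0,-0.0,-0.0],"linear":[0.0,3.0,0.0],"grip":0},{"rot":[0.0,-0.0,-0.0],"linear":[0.0,3.0,0.0],"grip":0},{"rot":[0.0,-0.0,-0.0],"linear":[0.01,3.0,0.01],"grip":0}]

[{"rot":[0.0,-0.0,-0.0],"linear":[-1.0,0.0,-0.0],"grip":0},{"rot":[0.0,-0.0,-0.0],"linear":[-1.0,0.01,-0.01],"grip":0},{"rot":[0.0,-0.1,-0.0],"linear":[-0.7,0.0,0.1],"grip":0},{"rot":[-0.0,-0.1,-0.0],"linear":[-0.6,0.0,0.2],"grip":0},{"rot":[-0.0,-0.09,-0.0],"linear":[-0.6,0.0,0.24],"grip":0},{"rot":[-0.0,-0.13,-0.0],"linear":[-0.6,0.0,0.2],"grip":0},{"rot":[-0.0,-0.12,-0.0],"linear":[-0.62,0.0,0.22],"grip":0},{"rot":[-0.0,-0.1,-0.0],"linear":[-0.5,0.0,0.1],"grip":0},{"rot":[-0.0,-0.1,-0.0],"linear":[-0.5,0.0,0.2],"grip":0},{"rot":[-0.0,-0.1,-0.0],"linear":[-0.46,0.01,0.2],"grip":0},{"rot":[-0.0,-0.1,-0.0],"linear":[-0.5,0.0,0.1],"grip":0},{"rot":[-0.0,-0.1,-0.0],"linear":[-0.5,0.0,0.2],"grip":0}]

[{"rot":[-0.0,-0.1,-0.0],"linear":[-0.46,0.0,0.21],"grip":0}]
```

Call:
{"fn": "servo_tool", "kwargs": {
  "targets": [
    {"rot":[0,-0.04,0],"linear":[3.9,0,0.9],"grip":0},
    {"rot":[0,-0.04,0],"linear":[3.9,0,0.7],"grip":0},
    {"rot":[0,-0.04,0],"linear":[3.9,0,0.6],"grip":0},
    {"rot":[0,-0.03,0],"linear":[3.9,0,0.3],"grip":0},
    {"rot":[0,0,0],"linear":[0,3.0,0],"grip":0},
    {"rot":[0,0,0],"linear":[0,3.0,0],"grip":0},
    {"rot":[0,0,0],"linear":[0,2.9,0],"grip":0},
    {"rot":[0,0,0],"linear":[0,0,0],"grip":0}
  ]
}}

```text
clock: 28.4
eef_pos: [631.7, 168.5, 168.9]
ee_rot: [[0.998, -0.008, -0.059], [0.059, -0.001, 0.998], [-0.008, -1.0, -0.001]]
contact_force: [-0.6, 0.5, 0.4]
width: 0.1
```

Call:
{"fn": "servo_tool", "kwargs": {
  "targets": [
    {"rot":[0,0,0],"linear":[-1.0,0,0],"grip":0},
    {"rot":[0,0,0],"linear":[-1.0,0,0],"grip":0},
    {"rot":[0,-0.1,0],"linear":[-0.7,0,0.1],"grip":0},
    {"rot":[0,-0.1,0],"linear":[-0.6,0,0.2],"grip":0},
    {"rot":[0,-0.1,0],"linear":[-0.6,0,0.2],"grip":0},
    {"rot":[0,-0.13,0],"linear":[-0.6,0,0.2],"grip":0},
    {"rot":[0,-0.12,0],"linear":[-0.6,0,0.2],"grip":0}
  ]
}}

```text
clock: 29.1
eef_pos: [581.0, 168.7, 175.4]
ee_rot: [[0.817, 0.004, -0.576], [0.576, 0.001, 0.817], [0.004, -1.0, -0.002]]
contact_force: [4.5, 2.8, -1.1]
width: -0.2
```

Call:
{"fn": "servo_tool", "kwargs": {
  "targets": [
    {"rot":[0,-0.1,0],"linear":[-0.5,0,0.1],"grip":0},
    {"rot":[0,-0.1,0],"linear":[-0.5,0,0.2],"grip":0},
    {"rot":[0,-0.1,0],"linear":[-0.5,0,0.2],"grip":0},
    {"rot":[0,-0.1,0],"linear":[-0.5,0,0.1],"grip":0},
    {"rot":[0,-0.1,0],"linear":[-0.5,0,0.2],"grip":0},
    {"rot":[0,-0.1,0],"linear":[-0.4,0,0.2],"grip":0},
    {"rot":[0,0,0],"linear":[0,0,0],"grip":0}
  ]
}}

```text
clock: 29.8
eef_pos: [554.2, 153.2, 175.2]
ee_rot: [[0.353, 0.003, -0.936], [0.936, 0.001, 0.353], [0.002, -1.0, -0.002]]
contact_force: [-0.2, 1.6, 0.7]
width: -0.3
```

```bash
python3 - <<'E'
from h import *
s=st();p=s["eef_pos"]
h=hd(1.48);yw=np.degrees(np.arctan2(s["ee_rot"][1][0],s["ee_rot"][0][0]));print(h,yw,p)
q=plan([(p[0]+10,p[1]+15,275,yw,45),(h[0],h[1],275,h[3],45)],59)
q=plan([(*h,40)],59,q)
E
```

```text
t 29.8 tcp [554.2 153.2 175.2] R [[0.353, 0.003, -0.936], [0.936, 0.001, 0.353], [0.002, -1.0, -0.002]] F [-0.2  1.6  0.7] w -0.3 q [  8.9  33.2 103.7   0.   42.9 -60.5]
[np.float64(685.676498756327), np.float64(-18.353303124080114), 156, np.float64(34.423620020184444)] 69.35648992298162 [554.20921443 153.22212556 175.17654291]
[{"rot":[0.0,-0.0,0.0],"linear":[0.6,-3.3,-0.1],"grip":59},{"rot":[0.0,-0.0,0.0],"linear":[0.6,-3.3,-0.2],"grip":59},{"rot":[0.0,-0.0,0.0],"linear":[0.57,-3.38,-0.13],"grip":59},{"rot":[0.0,0.12,0.0],"linear":[-2.6,0.0,-3.6],"grip":59},{"rot":[0.0,0.12,0.0],"linear":[-2.2,0.0,-3.9],"grip":59},{"rot":[0.0,0.12,0.0],"linear":[-1.7,0.0,-4.1],"grip":59},{"rot":[0.0,0.12,0.0],"linear":[-1.2,0.0,-4.3],"grip":59},{"rot":[0.0,0.13,0.0],"linear":[-0.72,0.03,-4.38],"grip":59}]

[{"rot":[0.0,-0.0,0.0],"linear":[-0.0,4.0,0.0],"grip":59},{"rot":[0.0,-0.0,0.0],"linear":[-0.0,3.9,0.0],"grip":59},{"rot":[0.0,-0.0,0.0],"linear":[-0.03,4.0,0.01],"grip":59}]
```

Call:
{"fn": "servo_tool", "kwargs": {
  "targets": [
    {"rot":[0,0,0],"linear":[0.6,-3.3,-0.1],"grip":0},
    {"rot":[0,0,0],"linear":[0.6,-3.3,-0.2],"grip":0},
    {"rot":[0,0,0],"linear":[0.6,-3.4,-0.1],"grip":59},
    {"rot":[0,0.12,0],"linear":[-2.6,0,-3.6],"grip":59},
    {"rot":[0,0.12,0],"linear":[-2.2,0,-3.9],"grip":59},
    {"rot":[0,0.12,0],"linear":[-1.7,0,-4.1],"grip":59},
    {"rot":[0,0.12,0],"linear":[-1.2,0,-4.3],"grip":59},
    {"rot":[0,0.13,0],"linear":[-0.7,0,-4.4],"grip":59},
    {"rot":[0,0,0],"linear":[0,0,0],"grip":59},
    {"rot":[0,0,0],"linear":[0,0,0],"grip":59}
  ]
}}

```text
clock: 30.8
eef_pos: [685.8, -18.9, 273.8]
ee_rot: [[0.828, 0.0, -0.561], [0.561, -0.0, 0.828], [0.0, -1.0, -0.0]]
contact_force: [-0.1, -0.2, -0.2]
width: 50.4
```

```bash
python3 - <<'E'
from h import *
s=st();p=s["eef_pos"];h=hd(1.48)
plan([(*h,40)],59)
im=grab_frame("side");cv2.imwrite("pics/s8.png",cv2.resize(im[170:320,260:420],None,fx=4,fy=4,interpolation=cv2.INTER_CUBIC)[:,:,::-1])
for a in(.45,.6):
  print(a,[((proj("side",[[*levtip(1.49,a)[0],z]])-[260,170]+.5)*4).round(0).tolist() for z in(85,125)])
g=hd(1.48);print("grip",((proj("side",[[g[0],g[1],z] for z in(74,126)])-[260,170])*4).round())
E
```

```text
t 30.8 tcp [685.8 -18.9 273.8] R [[0.828, 0.0, -0.561], [0.561, -0.0, 0.828], [0.0, -1.0, -0.0]] F [-0.1 -0.2 -0.2] w 50.4 q [ -7.1  34.8  81.8  -0.   63.4 -41.2]
[{"rot":[0.0,-0.0,0.0],"linear":[0.0,3.9,0.0],"grip":59},{"rot":[0.0,-0.0,0.0],"linear":[0.0,3.9,0.0],"grip":59},{"rot":[0.0,-0.0,0.0],"linear":[0.02,3.98,0.06],"grip":59}]

0.45 [[[295.0, 349.0]], [[297.0, 303.0]]]
0.6 [[[303.0, 344.0]], [[305.0, 298.0]]]
grip [[172. 161.]
 [171. 102.]]
```

View pics/s8.png

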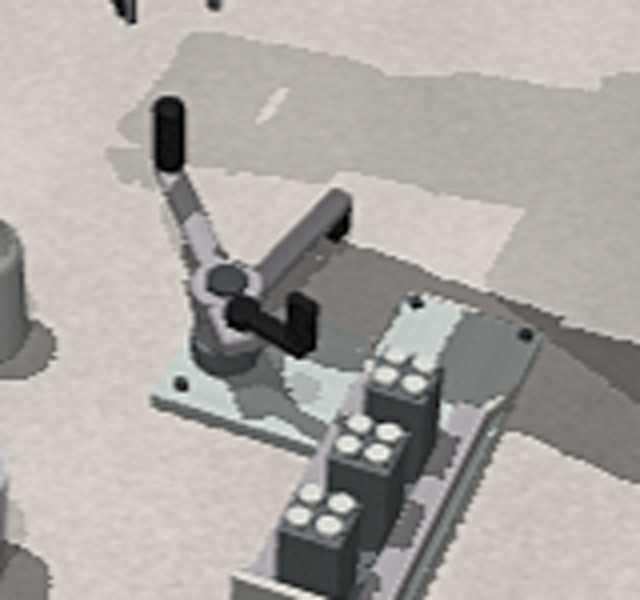

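Call:
{"fn": "servo_tool", "kwargs": {
  "targets": [
    {"rot":[0,0,0],"linear":[0,4.0,0],"grip":59},
    {"rot":[0,0,0],"linear":[0,3.9,0],"grip":59},
    {"rot":[0,0,0],"linear":[0,3.8,0],"grip":59},
    {"rot":[0,0,0],"linear":[0,0,0],"grip":38},
    {"rot":[0,0,0],"linear":[0,0,0],"grip":38},
    {"rot":[0,0,0],"linear":[0,0,0],"grip":38}
  ]
}}

```text
clock: 31.45
eef_pos: [686.8, -17.6, 159.1]
ee_rot: [[0.825, 0.003, -0.564], [0.564, -0.0, 0.825], [0.002, -1.0, -0.002]]
contact_force: [-0.5, 0.1, -0.3]
width: 32.7
```

```bash
python3 - <<'E'
from h import *
st();plan([(*hd(a),30) for a in np.r_[np.arange(1.4,-.001,-.1),-.02]],38)
E
```

```text
t 31.45 tcp [686.8 -17.6 159.1] R [[0.825, 0.003, -0.564], [0.564, -0.0, 0.825], [0.002, -1.0, -0.002]] F [-0.5  0.1 -0.3] w 32.7 q [ -7.   41.8  87.2  -0.   50.8 -41.3]
[{"rot":[0.0,0.08,0.0],"linear":[-1.17,0.3,0.05],"grip":38},{"rot":[0.0,0.1,0.0],"linear":[-1.3,0.0,0.06],"grip":38},{"rot":[0.0,0.1,0.0],"linear":[-1.3,-0.0,0.06],"grip":38},{"rot":[0.0,0.1,0.0],"linear":[-1.3,-0.01,0.07],"grip":38},{"rot":[0.0,0.1,0.0],"linear":[-1.29,-0.0,0.06],"grip":38},{"rot":[0.0,0.1,0.0],"linear":[-1.3,-0.01,0.06],"grip":38},{"rot":[0.0,0.1,0.0],"linear":[-1.3,0.0,0.07],"grip":38},{"rot":[0.0,0.1,0.0],"linear":[-1.3,-0.0,0.06],"grip":38},{"rot":[-0.0,0.1,0.0],"linear":[-1.3,-0.01,0.06],"grip":38},{"rot":[-0.0,0.1,0.0],"linear":[-1.3,-0.0,0.07],"grip":38},{"rot":[-0.0,0.1,0.0],"linear":[-1.29,-0.01,0.06],"grip":38},{"rot":[-0.0,0.1,0.0],"linear":[-1.3,-0.0,0.07],"grip":38}]

[{"rot":[-0.0,0.1,0.0],"linear":[-1.3,-0.0,0.06],"grip":38},{"rot":[-0.0,0.1,0.0],"linear":[-1.3,-0.01,0.06],"grip":38},{"rot":[-0.0,0.1,0.0],"linear":[-1.29,-0.0,0.07],"grip":38},{"rot":[-0.0,0.02,0.0],"linear":[-0.26,-0.0,-0.0],"grip":38}]
```

Call:
{"fn": "servo_tool", "kwargs": {
  "targets": [
    {"rot":[0,0.08,0],"linear":[-1.2,0.1,0.05],"grip":38},
    {"rot":[0,0.1,0],"linear":[-1.3,0,0.06],"grip":38},
    {"rot":[0,0.1,0],"linear":[-1.3,0,0.06],"grip":38},
    {"rot":[0,0.1,0],"linear":[-1.3,0,0.07],"grip":38},
    {"rot":[0,0.1,0],"linear":[-1.3,0,0.06],"grip":38},
    {"rot":[0,0.1,0],"linear":[-1.3,0,0.06],"grip":38},
    {"rot":[0,0.1,0],"linear":[-1.3,0,0.07],"grip":38},
    {"rot":[0,0.1,0],"linear":[-1.3,0,0.06],"grip":38},
    {"rot":[0,0.1,0],"linear":[-1.3,0,0.06],"grip":38},
    {"rot":[0,0.1,0],"linear":[-1.3,0,0.07],"grip":38}
  ]
}}

```text
clock: 32.45
eef_pos: [564.1, -32.8, 158.1]
ee_rot: [[0.927, 0.007, 0.376], [-0.376, -0.001, 0.927], [0.007, -1.0, 0.001]]
contact_force: [4.5, -1.0, 0.8]
width: 32.5
```

Call:
{"fn": "servo_tool", "kwargs": {
  "targets": [
    {"rot":[0,0.1,0],"linear":[-1.3,0,0.06],"grip":38},
    {"rot":[0,0.1,0],"linear":[-1.3,0,0.07],"grip":38},
    {"rot":[0,0.1,0],"linear":[-1.3,0,0.06],"grip":38},
    {"rot":[0,0.1,0],"linear":[-1.3,0,0.06],"grip":38},
    {"rot":[0,0.1,0],"linear":[-1.3,0,0.07],"grip":38},
    {"rot":[0,0,0],"linear":[0,0,0],"grip":38}
  ]
}}

```text
clock: 33.05
eef_pos: [511.1, 6.1, 157.5]
ee_rot: [[0.636, 0.004, 0.772], [-0.772, -0.0, 0.636], [0.003, -1.0, 0.002]]
contact_force: [-0.0, 0.1, 0.0]
width: 32.6
```

```bash
python3 - <<'E'
from h import *
s=st();p=np.array(s["eef_pos"][:2])-ax;print(np.arctan2(p[1],p[0])+2*np.pi-P[2]-np.radians(135),np.hypot(*p))
E
```

```text
t 33.05 tcp [511.1   6.1 157.5] R [[0.636, 0.004, 0.772], [-0.772, -0.0, 0.636], [0.003, -1.0, 0.002]] F [-0.   0.1  0. ] w 32.6 q [ -6.7  31.  113.4  -0.   35.3  43.8]
-0.005118745257700397 130.6770487178428
```

Call:
{"fn": "servo_tool", "kwargs": {
  "targets": [
    {"rot":[0,0.02,0],"linear":[-0.4,0,0],"grip":38},
    {"rot":[0,0,0],"linear":[0,0,0],"grip":38},
    {"rot":[0,0,0],"linear":[0,0,0],"grip":38}
  ]
}}

```text
clock: 33.35
eef_pos: [508.9, 8.3, 155.8]
ee_rot: [[0.622, 0.001, 0.783], [-0.783, -0.0, 0.622], [0.001, -1.0, 0.001]]
contact_force: [1.8, -1.9, 2.2]
width: 32.5
```

Call:
{"fn": "servo_tool", "kwargs": {
  "targets": [
    {"rot":[0,0,0],"linear":[0.3,0,0],"grip":45},
    {"rot":[0,0,0],"linear":[0,-4.5,0],"grip":50},
    {"rot":[0,0,0],"linear":[0,-4.5,0],"grip":50},
    {"rot":[0,0,0],"linear":[0,-4.5,0],"grip":50},
    {"rot":[0,0,0],"linear":[4.5,0,-1.0],"grip":50},
    {"rot":[0,0,0],"linear":[4.5,0,-1.0],"grip":50},
    {"rot":[0,0,0],"linear":[4.5,0,-1.0],"grip":50},
    {"rot":[0,0,0],"linear":[4.5,0,-1.0],"grip":50},
    {"rot":[0,0,0],"linear":[0,0,0],"grip":50},
    {"rot":[0,0,0],"linear":[0,0,0],"grip":50}
  ]
}}

```text
clock: 34.35
eef_pos: [590.3, -160.6, 289.4]
ee_rot: [[0.62, -0.002, 0.785], [-0.785, 0.001, 0.62], [-0.002, -1.0, -0.001]]
contact_force: [-0.5, 0.5, -0.7]
width: 42.9
```

```bash
python3 - <<'E'
from h import *
st()
a=grab_frame("side")[200:345,260:420];b=grab_frame("top")[222:334,215:363]
A=cv2.resize(a,(441,400),interpolation=cv2.INTER_CUBIC);B=cv2.resize(b,(355,270),interpolation=cv2.INTER_CUBIC)
o=np.zeros((400,796,3),np.uint8);o[:,:441]=A;o[:270,441:]=B;cv2.imwrite("pics/f.png",o[:,:,::-1])
for c in("side","top"):
  for l in("clamp_tip","handle_grip","lever_tip","bottle","beaker","tipbox"):print(c,l,[(np.round(d["at"],0).tolist(),round(d["score"],2)) for d in boxes_of(c,l)][:2])
k=lambda p:((proj("side",[p])-[260,200])*2.757).round()[0]
print("pred handle0 grip top",k([*hd(0)[:2],126]),"handle.15",k([*hd(.15)[:2],126]))
for a in(0,.07,.15):
  d=np.pi/2+a;w=S([47+150*np.cos(d),-140+150*np.sin(d),50],P)[0];print("clamp end",a,k(w))
for a in(.45,.6):print("lev",a,k([*levtip(0,a)[0],125]))
E
```

```text
t 34.35 tcp [ 590.3 -160.6  289.4] R [[0.62, -0.002, 0.785], [-0.785, 0.001, 0.62], [-0.002, -1.0, -0.001]] F [-0.5  0.5 -0.7] w 42.9 q [-21.4  27.9  92.2   0.   60.   30.3]
side clamp_tip [([560.0, 100.0, 46.0], 0.87), ([475.0, 225.0, 83.0], 0.43)]
side handle_grip [([597.0, 84.0, 77.0], 0.65)]
side lever_tip [([651.0, 148.0, 85.0], 0.5)]
side bottle [([771.0, 137.0, 74.0], 0.6)]
side beaker [([713.0, 323.0, 60.0], 0.97), ([518.0, 123.0, 33.0], 0.63)]
side tipbox [([552.0, 524.0, 60.0], 0.56)]
top clamp_tip [([522.0, 90.0, 53.0], 0.81), ([607.0, 83.0, 76.0], 0.63)]
top handle_grip [([609.0, 84.0, 78.0], 0.71)]
top lever_tip [([645.0, 130.0, 86.0], 0.73)]
top bottle [([766.0, 107.0, 90.0], 0.86)]
top beaker [([727.0, 314.0, 44.0], 0.84)]
top tipbox [([559.0, 497.0, 57.0], 0.56)]
pred handle0 grip top [283.  40.] handle.15 [273.  28.]
clamp end 0 [302. 176.]
clamp end 0.07 [305. 169.]
clamp end 0.15 [308. 160.]
lev 0.45 [ 83. 108.]
lev 0.6 [ 89. 112.]
```

View pics/f.png

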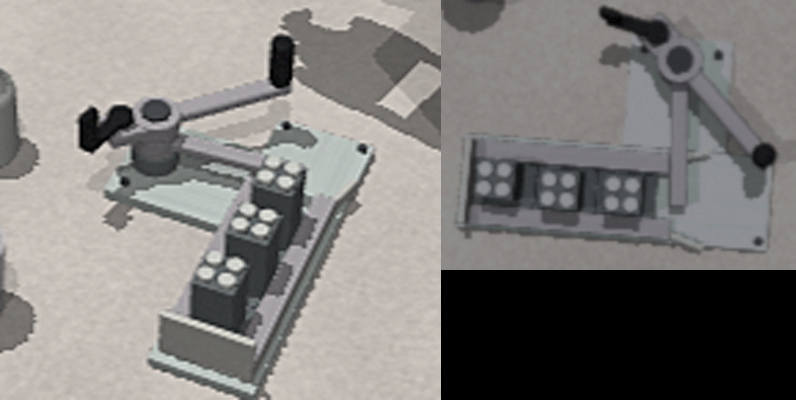

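```bash
python3 - <<'E'
from cell import workorder
print(workorder.job_done())
E
```

```text
the job is handed in; nothing more can be done
None
```

I flipped the lever to loosen, swung the handle over and slid all three carriers into the lane. I then flipped the lever back to tighten, returned the handle to its start and handed the job in at about 34 s on the robot's clock. No verdict is reported.

**Last checks, all from pictures and the arm's readings:**
- **Carriers:** their middles read about station x 96, 159 and 224 mm, with y within about 4 mm. I measured this before the clamp arm came back. The final picture shows all three upright in the lane with the clamp arm across the mouth.
- **Clamp, handle and lever:** the clamp arm is at about 0.05 rad, the handle at about 0, and the lever at about +0.6 (tighten).
- **Bystanders:** the bottle, beaker and box read within about 4 mm of where they started.
- **Arm:** it was well clear of everything, with no contact force.

**Disagreements:**
- One early side-camera reading put the second carrier about 45 mm off. A picture showed it had not moved, so I ignored that reading.
- The final side-camera network reading of the clamp tip was off from the top view by a few centimetres, because a carrier partly hid it. I used the top view for the clamp angle.
- The network also reported points on the handle bar and head when asked for the handle grip, so I read the handle and lever from the picture instead.

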